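Lever the seized disc-cutter plate up its guide pins

ROBOT

A 7-joint arm with a two-finger parallel gripper is mounted at the origin on the work surface. World frame = base frame: x ahead of the robot, y to its left, z up, the work surface at z = 0. Lengths are in m, angles in rad, forces in N, time in s.
With the tool pointing down it reaches from about 0.425 to 0.925 m from the base axis. Payload 6.8 kg.
Tool frame: the origin (TCP) lies on the centre line of the jaws, within the pads' length; the fingertips stand env.nose_length ahead of it and the grasp point (between the pads) lies 3 mm ahead of it (env.nose_length is the distance from the TCP to the fingertips, in m); x points along the fingers, y is the direction in which the jaws open and shut, and the axes are right-handed (so a half turn about x gives the same grasp; the last joint's range is limited). The gripper opens to 88 mm and grips with 3 to 60 N. Pads are 20 mm wide; open, the fingers measure 115 mm over their backs; the gripper's body (75 mm by 178 mm) begins 61 mm behind the grasp point.
Start: joints at [1.078, 0.477, 0.022, 1.555, -0.011, 1.109, -0.083], TCP at [0.253, -0.626, 0.245] pointing down, gripper open.
Joint ranges: [-2.96, 2.96], [-0.34, 2.1], [-1.41, 1.46], [0.24, 2.44], [-1.37, 4.51], [0.17, 1.92], [-2.96, 2.96]. Speed limits (rad/s): [2.39, 2.39, 3.14, 3.14, 3.14, 3.14, 3.14].

INTERFACE

Orientations are given as a unit quaternion [w, x, y, z].
In Python, from plant import env, cams, workorder, spotter gives the robot as it stands.
- The arm moves only by the tool step_arm, never from a script. Its argument "steps" is a list of rows, each a list of 4 numbers: the shift along the world's x, y, z in mm, then the turn about the world's z in rad. A call has 1 to 10 rows; each row shifts and turns the commanded pose from where the row before left it; what a row does not reach is not made up. A row lasts 1/10 s, in which the tool goes at most 50 mm and 8.59 degrees, less where a joint would pass 70% of its speed; a pose out of reach is approached as far as the arm can. A call with a gripper value outside its range is refused whole. "jaw" is the opening, from 0 (shut) to 1 (fully open), set as the call begins (left out, the last holds). The fingers move at their own pace and stop on an object; "newtons" is the grip in N (left out, the last holds). Time passes only in rows, so rows that do not move let the fingers close. It gives the time, the measured TCP pose, the force and the opening at its end, in the units of the state.
- env.get_obs(): the state, without advancing time (a new reading comes with each control period).
- cams.read_camera(name): name is "scene" or "top" or "wrist"; returns (picture, depth): 480x640x3 uint8, red, green, blue; 480x640 float32, m along the optical axis (not along the pixel's ray), 0 where there is no reading.
- cams.get_calibration(name): a dict with "K" (3x3 intrinsics, pixels), "R" (3x3) and "t" (3): a world point X has camera coordinates R X + t. Camera axes: x right, y down, z forward; pixel columns grow to the right and rows downward; lengths in m; the calibration is good to about 2 mm. The wrist camera is an equidistant fisheye: a pixel r from the principal point sees the ray r / f radians off the axis. A picture is of the moment at which its call begins: read the wrist's pose just before it. get_calibration takes no time and is no camera call; for the wrist camera it gives the pose at the moment of the call.
- workorder.finish_job(): hands the job in, once; it reports no verdict.
Trained networks look in the newest picture that a camera, given by its name, has taken for a name from the list of things; names that differ only in an ending like _2 or _b are one class to them, and where a whole thing is asked for, a point or a joint stands for the part that bears it (a point fixed in the world has none). Each returns a list of dicts, best first, with "conf" (0 to 1); they miss things now and then, are a little off and sometimes report something else, mostly with a low value. They report only what shows in the picture. A call takes as long as a camera call. They do not tell look-alikes from the thing itself.
- spotter.outline_of(camera, thing): "region" (480x640 bool, what is visible of it) and "uv" ([column, row] in pixels, amid what is visible of it).
The state is a dict: "time": time; "joint_pos": joint angles; "qd": joint speeds; "joint_efforts": joint torques, N m; "ee_pos": TCP position; "tcp_rot": TCP orientation; "force": force on the tool from outside, world axes, zero at the start; "torque": the same for the moment, N m; "width": opening from 0.0 (shut) to 1.0 (fully open).
Only numpy, scipy, OpenCV 4.12 (cv2) and the standard library are available. Lean on these libraries where they do the work, as an engineer would, in place of code of your own. Each camera call takes 0.05 s, during which the arm holds its last target.

TASK

The top plate of the disc cutter has seized on its guide pins and traps a copper strip. Take the pry bar from the mat, push its toe fully home into the plate's pry slot over the brass fulcrum block, and with the bar alone lever the plate up until it just meets the stop collars, feeling for that stop and never forcing the tool. Then draw the bar out and lay it flat on the mat again, leaving the plate up, the fulcrum block where it stands and everything else undisturbed.

Things in the scene. Friction and masses are not known exactly. Their poses are not given: they have to be found in the camera images.
- die: Disc cutter screwed to the bench: dark shoe 90 (x) x 120 (y) x 35 mm, feet 14 mm high out to y = +-91 mm; 1 mm above it the bright top plate, 90 x 120 x 24 mm. 14 mm guide pins at x = 10, y = +-47 mm stand 82 mm above the bench, each with a brass stop collar clamped on it. Copper strip at the back. Origin: centre of the underside, z up; -x is the front face, with the slot; +x points into the slot.
- slot (a point): Middle of the pry slot's mouth, on its floor (the top of the shoe, 35 mm above the bench; does not move). Axes as the die's: +x straight into the slot. The slot is cut in the top plate's lower front edge: 44 mm wide (y), 15 mm deep (back wall at x = 15 mm), ceiling 11 mm above the floor while the plate is down, rising with the plate.
- plate_top (a point): Middle of the top plate's upper face, 60 mm above the bench when the plate is down; axes as the die's. Level with point collar when the plate is up against the collars.
- plate (a joint): How far the top plate has been raised on its pins, m; 0 down. It stops dead under the collars, 5 to 9 mm up. The tight pins (26 N of friction; plate 1.5 to 2.2 kg) hold it wherever it is left; 40 to 50 N upward at the slot moves it. More than 70 N from the bar bruises the tool, and shows first as a sharp rise of force where the collars stop the plate.
- fulcrum: Loose brass block 46 (x) x 60 (y) mm, 34 mm high, with a half-round ridge (radius 12 mm, along y) on top: 46 mm over all; 0.85 kg. It stands ready before the slot, ridge across the bar's path, 35 to 43 mm from the front face. Origin: centre of the underside, z up. A bar fully home on the slot's floor and resting on the ridge slopes up to its handle at about 12 degrees.
- ridge (a point): Middle of the top line of the fulcrum block's ridge, 46 mm above the bench; axes as the block's.
- bar: Loose pry bar, 290 mm long, 0.37 kg, flat on the mat, along its own x. Underside flat (z = 0). x = -145 to -5 mm: red handle 22 mm wide, 16 mm thick; then steel shank 18 mm wide, 8 mm thick; its last 40 mm, to the toe at x = +145 mm, taper on top from 8 to 4 mm. Balance point near x = -12 mm. Origin: middle of the length, on the underside; z up.
- bar_toe (a point): Middle of the toe's edge, on the underside: the bar's end at x = +145 mm; axes as the bar's.
- bar_grip (a point): Middle of the handle's thickness at x = -60 mm, 8 mm above the underside: a good place to hold the bar; axes as the bar's.
- mat: Dark green bench mat, fixed, 310 (x) x 130 (y) x 4 mm. Origin: centre of its underside; the bar lies along its x.
- punch: Bystander: loose upright steel punch, 20 mm across, 55 mm tall, standing beside the die. Origin: centre of its foot.
- brick: Bystander: soldering brick 115 x 75 x 30 mm. Origin: centre of the underside.
- ring: Bystander: copper filigree ring 42 mm across, 12 mm high, lying on the brick. Origin: centre of the underside.
- tweezers: Bystander: steel tweezers, 160 mm long, on the bench. Origin: middle, underside.
- hammer: Bystander: hammer, 240 mm long, on the bench. Origin: middle of the underside.
- bowl: Bystander: dark round pitch bowl, 130 mm across, 56 mm high. Origin: centre of the underside.
- collar (a point): Centre of the underside of the stop collar at y = +47 mm (brass, 26 mm across, 8 mm high; the other collar is level with it). Axes as the die's. The collars are clamped 65 to 69 mm above the bench, 5 to 9 mm above the lowered plate's upper face; they do not move.
Things that resemble listed ones, but are neither listed nor needed, are in the scene too. Several things look just like the fulcrum: the one meant starts farthest to the robot's right.

How it is judged:
On the way, in this order (a step that is already met when the one before it is completed fails the run):
1. the bar's toe is home in the pry slot (at least 10 of its 15 mm deep) and the bar rests on the fulcrum block, the plate still down (x of bar_toe in the frame of slot above 0.01 m and y of bar_toe in the frame of slot between -0.022 and 0.022 m and z of bar_toe in the frame of slot below 0.01 m and contact force between bar and fulcrum above 0.5 N and value of joint plate below 0.003 m), for 0.1 s.
2. the bar, over the fulcrum block and still at least 8 mm deep in the slot, has raised the plate against the collars (gap under 0.3 mm) (z of plate_top in the frame of collar above -0.0003 m and x of bar_toe in the frame of slot above 0.008 m and contact force between bar and fulcrum above 5 N), for 0.1 s.
At the end, for the whole second after the job is handed in: The plate stays up against the collars (gap under 0.6 mm); the bar lies flat, underside down and at rest on the mat, its middle within 60 mm (along) and 55 mm (across) of the mat's middle; the fulcrum block stands upright within 30 mm of where it was (z of plate_top in the frame of collar above -0.0006 m and x of bar in the frame of mat between -0.06 and 0.06 m and y of bar in the frame of mat between -0.055 and 0.055 m and height (world z) of bar below 0.009 m and angle between bar's own z axis and vertical below 0.05 rad and linear speed of bar below 0.02 m/s and distance of fulcrum from where it was at the start of the episode below 0.03 m and angle between fulcrum's own z axis and vertical below 0.1 rad); the robot touches nothing.
It fails at once if the bar presses on the disc cutter with more than 70 N (contact force between bar and die above 70 N).
It fails at once if the gripper or arm presses on the disc cutter (over 3 N) (contact force between any of the fingers, the arm and die above 3 N).
It fails at once if a bystander is moved by more than 20 mm (distance of any of punch, brick, ring, tweezers, hammer, bowl from where it was at the start of the episode above 0.02 m).
It fails at once if the fulcrum block is knocked over (angle between fulcrum's own z axis and vertical above 0.5 rad).
It also fails if it takes over 64 s, if anything falls off the work surface, if the arm or the gripper's body presses on something with over 40 N, if the wrist force passes 120 N, or if a joint passes its speed limit or range.

## Working session

There is one attempt and no reset: what is moved stays moved. The work goes in short steps, Python scripts to look and compute and a tool call to move; the robot and the scene stay as the last step left them, time stands still between calls to the robot, and variables do not carry over. Pictures are saved under pics/ and viewed, and the job is handed in when it is done.

Besides the shell and the picture viewer there is one more tool, called after "Call:" as name(argument=value, ...) on one line, values as JSON. step_arm: Moves the arm, as the interface text tells. Its arguments: {"type":"object","properties":{"steps":{"type":"array","items":{"type":"array","items":{"type":"number"}}},"jaw":{"type":"number"},"newtons":{"type":"number"}},"required":["steps"]}

```bash
ls; mkdir -p pics
python3 - <<'E'
from plant import env,cams,workorder,spotter
import cv2,numpy as np
o=env.get_obs();print({k:np.round(v,3) for k,v in o.items()},env.nose_length)
for n in ["scene","top"]:
    p,d=cams.read_camera(n);cv2.imwrite(f"pics/{n}0.png",p[:,:,::-1]);c=cams.get_calibration(n);print(n,c)
E
```

```text
pics
{'time': np.float64(0.0), 'joint_pos': array([ 1.078,  0.478,  0.022,  1.556, -0.011,  1.109, -0.083]), 'qd': array([-0.001,  0.001, -0.002, -0.001,  0.001,  0.002,  0.   ]), 'joint_efforts': array([-1.0000e-03, -5.8285e+01,  1.5350e+00, -2.7261e+01, -5.4000e-02,
        1.7000e-02,  0.0000e+00]), 'ee_pos': array([ 0.253, -0.625,  0.244]), 'tcp_rot': array([-0.135, -0.694, -0.136,  0.694]), 'force': array([ 0.211, -0.006,  0.877]), 'torque': array([ 0.004,  0.02 , -0.039]), 'width': np.float64(1.002)} 0.022
scene {'K': array([[437.42786204,   0.        , 315.88127858],
       [  0.        , 437.42786204, 236.29189708],
       [  0.        ,   0.        ,   1.        ]]), 'R': array([[ 0.5152339 ,  0.85683248,  0.01929059],
       [ 0.67486619, -0.3917335 , -0.62538027],
       [-0.52828936,  0.33523568, -0.78008166]]), 't': array([-0.2558033 , -0.27991559,  1.19438292])}
top {'K': array([[616.06430682,   0.        , 307.38088416],
       [  0.        , 616.06430682, 243.28355252],
       [  0.        ,   0.        ,   1.        ]]), 'R': array([[ 0.03894262, -0.99923993,  0.00174305],
       [-0.97896325, -0.03850191, -0.20037105],
       [ 0.20028587,  0.00609659, -0.97971853]]), 't': array([-0.00232884,  0.51329973,  1.45091597])}
```

View pics/scene0.png

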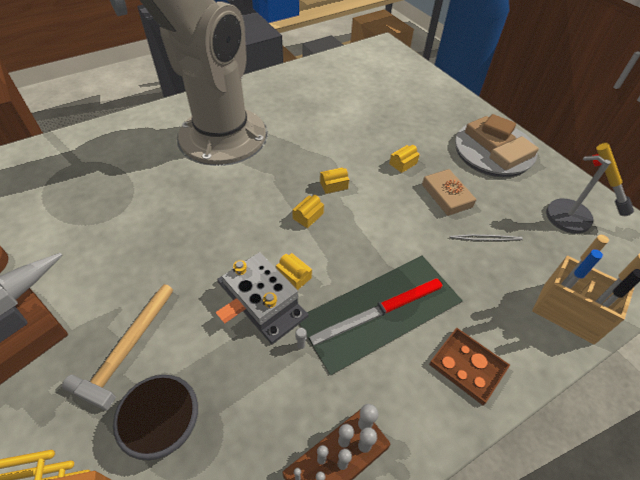

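View pics/top0.png

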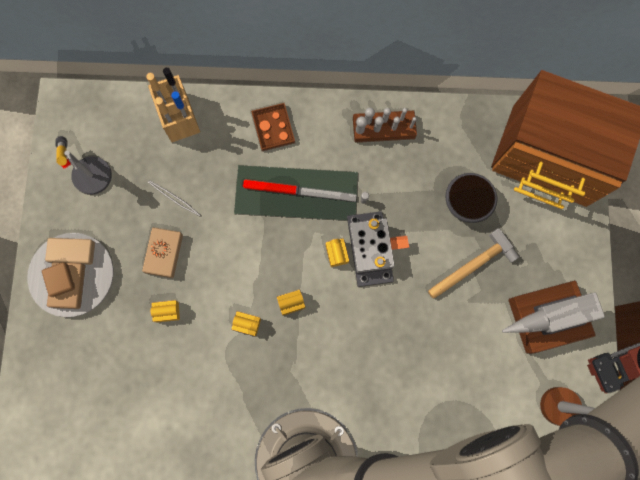

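Look-alikes of the fulcrum in the top picture are at (338,252), (290,302), (246,323) and (164,311). Image right is the robot's right (−y), so (338,252) is the one meant. It also stands before the die's slot. Next I measure poses.

```bash
cat > h.py <<'E'
from plant import env,cams,workorder,spotter
import cv2,numpy as np
def cloud(n,d):
    c=cams.get_calibration(n);K=c["K"];v,u=np.mgrid[:480,:640]
    X=np.stack([(u-K[0,2])/K[0,0]*d,(v-K[1,2])/K[1,1]*d,d],-1)
    return (X-c["t"])@c["R"]   # R^T(x-t)
def rect(P):
    return cv2.minAreaRect((P[:,:2]*1000).astype(np.float32))
def obs():
    o=env.get_obs();print({k:np.round(o[k],3).tolist() for k in ["time","ee_pos","tcp_rot","force","torque","width"]});return o
E
python3 - <<'E'
from h import *
for n in ["top","scene"]:
    p,d=cams.read_camera(n);W=cloud(n,d);np.save(n+"W.npy",W);np.save(n+"P.npy",p)
    for t in ["fulcrum","bar","die","mat","punch"]:
        for r in spotter.outline_of(n,t)[:5]:
            m=r["region"]&(d>0);P=W[m]
            z=P[:,2]
            print(n,t,round(r["conf"],2),np.round(r["uv"]),m.sum(),"mid",np.round(np.median(P,0),4),"z",np.round(np.percentile(z,[2,50,98]),4),"rect",np.round(np.array(rect(P)[0])),np.round(rect(P)[1]),round(rect(P)[2],1))
            if r["conf"]>.5: np.save(f"{n}_{t}_{int(r['uv'][0])}.npy",r["region"])
p=np.load("topP.npy")
cv2.imwrite("pics/crop1.png",cv2.resize(p[150:300,220:420,::-1],None,fx=4,fy=4,interpolation=cv2.INTER_CUBIC))
E
```

```text
top fulcrum 0.93 [339. 252.] 532 mid [ 0.4973 -0.0552  0.0362] z [-0.0007  0.0362  0.0502] rect [505. -57.] [72. 52.] 15.4
top fulcrum 0.93 [246. 323.] 514 mid [0.3141 0.1585 0.0374] z [0.002  0.0374 0.05  ] rect [317. 162.] [68. 49.] 76.1
top fulcrum 0.77 [164. 310.] 520 mid [0.3343 0.3537 0.0373] z [0.0076 0.0373 0.0504] rect [336. 357.] [45. 62.] 8.8
top fulcrum 0.61 [291. 304.] 507 mid [0.3685 0.0517 0.037 ] z [-0.0013  0.037   0.0506] rect [373.  52.] [53. 62.] 19.7
top bar 0.86 [296. 189.] 1008 mid [0.6568 0.0574 0.0144] z [0.0012 0.0144 0.0252] rect [660.  47.] [294.  30.] 84.7
top bar 0.75 [336. 254.] 485 mid [ 0.4966 -0.0541  0.0368] z [0.0079 0.0368 0.0503] rect [498. -56.] [60. 45.] 14.3
top die 0.74 [371. 244.] 2951 mid [ 0.512  -0.1406  0.0569] z [0.0067 0.0569 0.079 ] rect [ 521. -165.] [187. 145.] 9.9
top die 0.71 [370. 244.] 1711 mid [ 0.5135 -0.1339  0.0595] z [0.042  0.0595 0.0667] rect [ 521. -138.] [134.  91.] 9.9
top mat 0.59 [297. 196.] 4881 mid [0.6456 0.0544 0.0037] z [-0.0036  0.0037  0.0109] rect [656.  53.] [311. 137.] 87.9
top punch 0.65 [365. 197.] 75 mid
[... 467 characters left out ...]
m 0.71 [334. 179.] 550 mid [0.3329 0.1501 0.0325] z [0.0034 0.0325 0.0455] rect [322. 159.] [68. 46.] 76.3
scene bar 0.86 [377. 312.] 1555 mid [0.6628 0.0422 0.0125] z [0.004  0.0125 0.0214] rect [660.  43.] [292.  29.] 85.6
scene die 0.71 [263. 297.] 4598 mid [ 0.5419 -0.1484  0.0578] z [0.008  0.0578 0.0778] rect [ 518. -165.] [194. 138.] 9.8
scene mat 0.57 [380. 317.] 7519 mid [0.6732 0.0366 0.0033] z [0.0006 0.0033 0.0061] rect [657.  47.] [321. 135.] 88.9
scene mat 0.45 [457. 188.] 40 mid [0.5002 0.3845 0.0344] z [0.0271 0.0344 0.0413] rect [496. 380.] [34. 31.] 41.1
scene punch 0.75 [300. 339.] 185 mid [ 0.6486 -0.1243  0.0486] z [0.0008 0.0486 0.0561] rect [ 645. -122.] [21. 18.] 75.9
```

View pics/crop1.png

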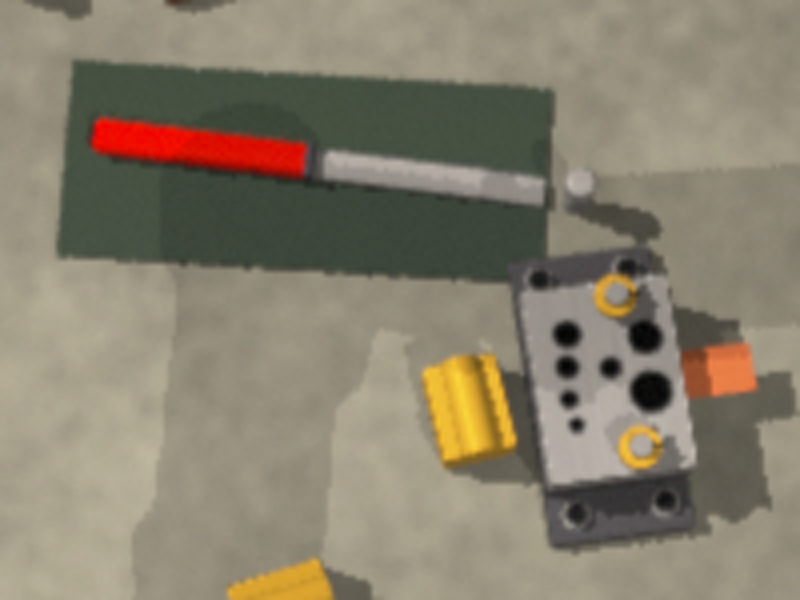

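The crop confirms the fulcrum block at full-image (338,252), with its ridge across the slot path. The bar lies on the mat with its toe toward the die, and the punch is at (365,197), close to the toe. Now I refine the poses.

Run:
```python
from h import *
import glob
for n in ["top","scene"]:
    W=np.load(n+"W.npy");p=np.load(n+"P.npy")
    A=W.reshape(-1,3);C=p.reshape(-1,3).astype(int)
    def box(x0,x1,y0,y1,z0,z1): return (A[:,0]>x0)&(A[:,0]<x1)&(A[:,1]>y0)&(A[:,1]<y1)&(A[:,2]>z0)&(A[:,2]<z1)
    # plate top: grey bright
    m=box(.42,.62,-.25,-.06,.053,.068); P=A[m]
    gray=(C[m].max(1)-C[m].min(1)<40)
    r=rect(P[gray]);print(n,"plate",np.round(r,2) if 0 else r,np.median(P[gray][:,2]))
    # yellow collars
    m2=box(.42,.62,-.25,-.10,.062,.09)&(C[:,0]-C[:,2]>80);P=A[m2]
    for s in (P[:,0]>.52,P[:,0]<=.52): print(" collar",np.round(P[s].mean(0),4),s.sum(), np.round((P[s].max(0)+P[s].min(0))/2,4))
    # fulcrum
    m3=box(.42,.56,-.11,-.02,.03,.06)&(C[:,0]-C[:,2]>60);P=A[m3];r=rect(P);print(" ful",r)
    top=P[P[:,2]>np.percentile(P[:,2],85)];
    print(" ridge",np.round(top.mean(0),4),rect(top))
    # bar: red handle
    m4=box(.6,.72,-.15,.25,.008,.035)&(C[:,0]-C[:,1]>120);P=A[m4]
    print(" red",np.round(P.mean(0),4),m4.sum(),rect(P),"z",np.percentile(P[:,2],[10,50,90]))
    f=glob.glob(n+"_bar_*.npy");f=[g for g in f if '336' not in g][0]
    R=np.load(f).reshape(-1)&(A[:,2]>.001);P=A[R];print(" bar",rect(P))
    g=cv2.boxPoints(rect(P));print(np.round(g))
    M=np.load(glob.glob(n+"_mat_*.npy")[0]).reshape(-1)
    P=A[M&(abs(A[:,2]-.004)<.006)];print(" mat",rect(P))
```

```text
top plate ((515.146484375, -138.47804260253906), (121.36298370361328, 90.60984802246094), 9.704134941101074) 0.05967921013856578
 collar [ 0.5629 -0.1388  0.0759] 54 [ 0.5638 -0.1399  0.0766]
 collar [ 0.4706 -0.1554  0.0748] 63 [ 0.4727 -0.1561  0.0733]
 ful ((499.64404296875, -56.00462341308594), (61.90481948852539, 45.78759765625), 14.504608154296875)
 ridge [ 0.493  -0.0575  0.0486] ((499.3406677246094, -55.83624267578125), (57.10768508911133, 18.048250198364258), 17.32830047607422)
 red [0.6634 0.1214 0.0195] 417 ((663.5014038085938, 120.80215454101562), (134.84571838378906, 23.318069458007812), 84.12235260009766) z [0.01479987 0.01979897 0.02433449]
 bar ((466.4874572753906, 94.36639404296875), (290.5279235839844, 451.7640380859375), 75.88128662109375)
[[ 212.    9.]
 [ 650. -102.]
 [ 721.  180.]
 [ 283.  290.]]
 mat ((654.5411987304688, 52.704986572265625), (309.50347900390625, 133.95089721679688), 88.18225860595703)
scene plate ((519.2589111328125, -140.97515869140625), (121.27980041503906, 90.67205810546875), 9.983196258544922) 0.05914084598746943
 collar [ 0.5702 -0.1414  0.0751] 83 [ 0.5672 -0.1423  0.0733]
 collar [ 0.4777 -0.1587  0.0748] 78 [ 0.4749 -0.1585  0.0746]
 ful ((503.5088806152344, -58.988616943359375), (62.0030403137207, 46.66648864746094), 15.807302474975586)
 ridge [ 0.5039 -0.059   0.0454] ((503.92138671875, -59.60310363769531), (59.583072662353516, 15.840364456176758), 16.555601119995117)
 red [0.6699 0.1167 0.0187] 631 ((669.23388671875, 119.11410522460938), (136.43028259277344, 21.5914249420166), 85.08027648925781) z [0.01615363 0.01888404 0.02083322]
 bar ((738.0888671875, -92.44192504882812), (175.5338592529297, 556.036376953125), 29.58767318725586)
[[ 524.  106.]
 [ 799. -378.]
 [ 952. -291.]
 [ 677.  193.]]
 mat ((657.6131591796875, 51.3568115234375), (312.9641418457031, 133.7308807373047), 88.93357849121094)
```

Run:
```python
from h import *
from scipy.spatial.transform import Rotation as Ro
o=obs();q=o["tcp_rot"];print(Ro.from_quat([q[1],q[2],q[3],q[0]]).as_matrix().round(3))
y=Ro.from_quat([q[1],q[2],q[3],q[0]]).as_matrix()[:,1];print(np.degrees(np.arctan2(y[1],y[0])))
```

```text
{'time': 0.7, 'ee_pos': [0.253, -0.626, 0.245], 'tcp_rot': [-0.135, -0.694, -0.135, 0.694], 'force': [-0.087, -0.402, 0.755], 'torque': [-0.028, -0.086, 0.008], 'width': 0.999}
[[-0.     0.375 -0.927]
 [ 0.    -0.927 -0.375]
 [-1.    -0.     0.   ]]
-67.95580896543446
```

Call:
step_arm(steps=[[20,35,10,0.052],[20,35,10,0.052],[20,35,10,0.052],[20,35,10,0.052],[20,35,0,0.052],[20,35,0,0.052],[20,35,0,0.052],[20,35,0,0.052],[20,35,0,0.052],[20,35,0,0.052]], jaw=1)

```text
time: 1.7
ee_pos: [0.454, -0.2743, 0.285]
tcp_rot: [0.31, 0.636, 0.309, -0.636]
force: [0.9, -0.8, -0.6]
width: 0.998
```

Call:
step_arm(steps=[[20,35,0,0.052],[20,35,0,0.052],[20,35,0,0.052],[20,35,0,0.052],[20,35,0,0.052],[20,35,0,0.052],[20,35,-20,0.052],[20,35,-20,0.052],[20,35,-20,0.052],[12,31,-20,0.052]])

```text
time: 2.7
ee_pos: [0.6466, 0.0723, 0.2039]
tcp_rot: [0.463, 0.535, 0.463, -0.534]
force: [-0.5, -0.7, 1.2]
width: 1.002
```

```bash
cat >> h.py <<'E'
from scipy.spatial.transform import Rotation as Ro
def yaw(o):
    q=o["tcp_rot"];y=Ro.from_quat([q[1],q[2],q[3],q[0]]).as_matrix()[:,1];return np.degrees(np.arctan2(y[1],y[0]))
E
python3 - <<'E'
from h import *
o=obs();print(yaw(o),cams.get_calibration("wrist"))
p,d=cams.read_camera("wrist");cv2.imwrite("pics/w1.png",p[:,:,::-1])
E
```

```text
{'time': 2.7, 'ee_pos': [0.647, 0.072, 0.204], 'tcp_rot': [0.463, 0.535, 0.463, -0.534], 'force': [-0.518, -0.659, 1.166], 'torque': [-0.033, -0.101, -0.054], 'width': 1.002}
-8.227458415323165 {'K': array([[371.64829954,   0.        , 316.42826578],
       [  0.        , 371.64829954, 233.5351317 ],
       [  0.        ,   0.        ,   1.        ]]), 'R': array([[ 0.98962795, -0.14364652,  0.00148057],
       [-0.13731971, -0.94291321,  0.30341057],
       [-0.04218782, -0.3004669 , -0.95285877]]), 't': array([-0.62967648,  0.13296525,  0.40187827])}
```

View pics/w1.png

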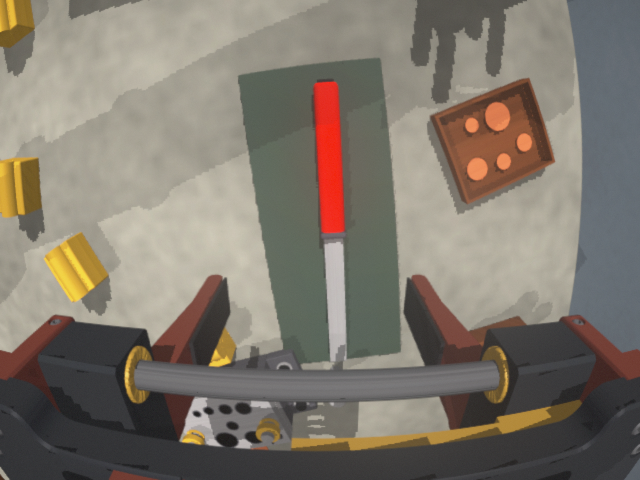

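```bash
cat >> h.py <<'E'
def wcloud(d,c):
    K=c["K"];v,u=np.mgrid[:480,:640];x=(u-K[0,2])/K[0,0];y=(v-K[1,2])/K[1,1];r=np.hypot(x,y)+1e-9
    s=np.tan(np.minimum(r,1.5))/r
    X=np.stack([x*s*d,y*s*d,d],-1);return (X-c["t"])@c["R"]
E
python3 - <<'E'
from h import *
c=cams.get_calibration("wrist");p,d=cams.read_camera("wrist");W=wcloud(d,c);p=p.astype(int)
m=(p[...,0]-p[...,1]>150)&(p[...,2]<60)&(d>0)&(W[...,2]<.04);P=W[m];P=P[(P[:,1]>0.02)&(P[:,2]>.012)]
print(rect(P),np.percentile(P[:,2],[10,50,90]),P[:,1].min(),P[:,1].max())
g=(abs(p[...,0]-p[...,1])<15)&(abs(p[...,2]-p[...,1])<25)&(p[...,0]>120);v,u=np.nonzero(g&(np.arange(640)[None]>320)&(np.arange(640)[None]<352)&(np.arange(480)[:,None]>240)&(np.arange(480)[:,None]<358))
P=W[v,u];print(rect(P),np.percentile(P[:,2],[10,50,90]))
E
```

```text
((664.9596557617188, 119.64497375488281), (134.88473510742188, 20.324148178100586), 84.94632720947266) [0.01788272 0.01924856 0.02032548] 0.05189727519026125 0.1872064242249514
((657.4199829101562, 35.99602508544922), (250.870361328125, 20.228517532348633), 85.67179870605469) [0.01021692 0.01154285 0.01250931]
```

Call:
step_arm(steps=[[6,11,-30,0.02],[6,11,-30,0.02],[5,9,-30,0.013],[0,0,-30,0],[0,0,-25,0],[0,0,-15,0],[0,0,-10,0],[0,0,-5,0],[0,0,0,0]])

```text
time: 3.7
ee_pos: [0.6627, 0.1011, 0.03]
tcp_rot: [0.476, 0.523, 0.476, -0.523]
force: [0.4, -0.4, 0.4]
width: 1.004
```

Run:
```python
from h import *
o=obs();print(yaw(o))
p,d=cams.read_camera("wrist");cv2.imwrite("pics/w2.png",p[:,:,::-1])
```

```text
{'time': 3.7, 'ee_pos': [0.663, 0.101, 0.03], 'tcp_rot': [0.476, 0.523, 0.476, -0.523], 'force': [0.37, -0.374, 0.433], 'torque': [-0.068, -0.048, -0.076], 'width': 1.004}
-5.351645562555325
```

View pics/w2.png

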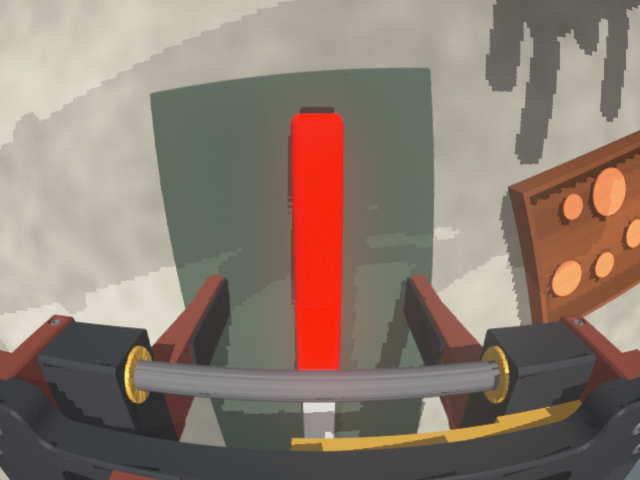

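Call:
step_arm(steps=[[0,0,-2,0],[0,0,0,0],[0,0,0,0],[0,0,0,0],[0,0,0,0],[0,0,0,0],[0,0,0,0],[0,0,0,0]], jaw=0, newtons=12)

```text
time: 4.55
ee_pos: [0.6624, 0.1014, 0.0277]
tcp_rot: [0.476, 0.523, 0.476, -0.523]
force: [-0.1, -1.2, 0.6]
width: 0.314
```

Call:
step_arm(steps=[[0,0,5,0],[0,0,5,0],[0,0,5,0],[0,0,5,0],[0,0,0,0]])

```text
time: 5.05
ee_pos: [0.6628, 0.1015, 0.0486]
tcp_rot: [0.476, 0.523, 0.476, -0.522]
force: [0.3, -0.3, -2.5]
width: 0.255
```

Run:
```python
from h import *
o=obs();print(yaw(o))
p,d=cams.read_camera("scene");cv2.imwrite("pics/s3.png",cv2.resize(p[200:400,250:500,::-1],None,fx=3,fy=3))
W=cloud("scene",d);p=p.astype(int)
m=spotter.outline_of("scene","bar")[0]["region"]&(d>0);P=W[m]
u=np.array([-.092,-.996]);s=P[:,:2]@u
for a in np.arange(s.min(),s.max(),.03):
    k=(s>=a)&(s<a+.03);print(round(a,3),k.sum(),np.round(np.median(P[k],0),4)) if k.sum()>5 else 0
```

```text
{'time': 5.05, 'ee_pos': [0.663, 0.101, 0.049], 'tcp_rot': [0.476, 0.523, 0.476, -0.522], 'force': [0.29, -0.252, -2.545], 'torque': [0.067, -0.067, -0.114], 'width': 0.255}
-5.340344009498956
-0.223 9 [0.6805 0.1568 0.0415]
-0.163 123 [0.6656 0.0838 0.0361]
-0.133 201 [0.664  0.0551 0.0326]
-0.103 161 [0.6608 0.0267 0.0229]
-0.073 165 [ 0.6575 -0.0023  0.02  ]
-0.043 167 [ 0.6539 -0.0326  0.017 ]
-0.013 163 [ 0.6517 -0.0621  0.0142]
0.017 113 [ 0.6488 -0.0883  0.0094]
```

View pics/s3.png

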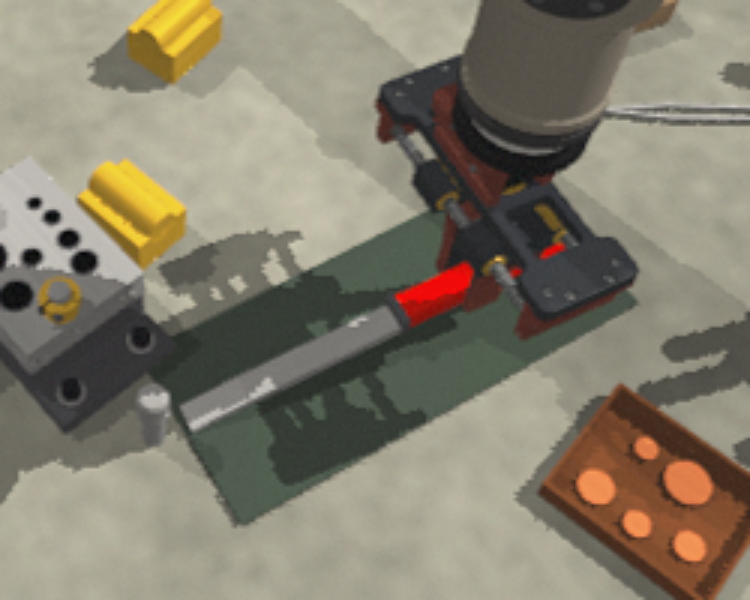

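Call:
step_arm(steps=[[0,0,5,0],[0,0,5,0],[0,0,5,0],[0,0,5,0],[0,0,0,0]])

```text
time: 5.65
ee_pos: [0.6629, 0.1015, 0.0687]
tcp_rot: [0.476, 0.523, 0.476, -0.522]
force: [-0.1, 0.0, -3.6]
width: 0.244
```

Call:
step_arm(steps=[[0,0,0,0],[0,0,0,0],[0,0,0,0],[0,0,10,0],[0,5,20,0],[0,5,20,0],[0,5,20,0],[0,0,10,0],[0,0,0,0],[0,0,0,0]], newtons=45)

```text
time: 6.65
ee_pos: [0.662, 0.1156, 0.147]
tcp_rot: [-0.476, -0.522, -0.476, 0.523]
force: [0.7, 0.6, -4.5]
width: 0.251
```

```bash
cat >> h.py <<'E'
def barfit(n,u,lab=""):
    p,d=cams.read_camera(n);W=cloud(n,d) if n!="wrist" else None
    rs=spotter.outline_of(n,"bar")
    out=[]
    for r in rs[:1]:
        P=W[r["region"]&(d>0)];s=P[:,:2]@u
        for a in np.arange(s.min(),s.max(),.02):
            k=(s>=a)&(s<a+.02)
            if k.sum()>8: print(n,round(a,3),k.sum(),np.round(np.median(P[k],0),4))
        print("toe end s",np.percentile(s,[98,99,100]).round(4))
    return p,d,W,rs
E
python3 - <<'E'
from h import *
o=obs();print(yaw(o))
u=np.array([-.092,-.996])
p,d,W,rs=barfit("scene",u);cv2.imwrite("pics/s4.png",cv2.resize(p[150:400,200:500,::-1],None,fx=2.5,fy=2.5))
barfit("top",u)
E
```

```text
{'time': 6.65, 'ee_pos': [0.662, 0.116, 0.147], 'tcp_rot': [-0.476, -0.522, -0.476, 0.523], 'force': [0.709, 0.585, -4.546], 'torque': [0.072, -0.037, 0.003], 'width': 0.251}
-5.363426730655288
scene -0.192 18 [0.6599 0.1148 0.1359]
scene -0.172 112 [0.6653 0.099  0.1324]
scene -0.152 138 [0.665  0.0809 0.1285]
scene -0.132 170 [0.6624 0.0609 0.1222]
scene -0.112 117 [0.6599 0.0416 0.1131]
scene -0.092 120 [0.658  0.021  0.1094]
scene -0.072 121 [0.6561 0.0012 0.105 ]
scene -0.052 125 [ 0.6534 -0.0186  0.1012]
scene -0.032 124 [ 0.6519 -0.0387  0.0974]
scene -0.012 125 [ 0.6505 -0.0582  0.0921]
scene 0.008 89 [ 0.6479 -0.075   0.0869]
toe end s [0.0184 0.0203 0.0227]
top -0.262 65 [0.6655 0.1896 0.1497]
top -0.242 72 [0.6625 0.1723 0.1464]
top -0.002 48 [ 0.6439 -0.0682  0.0891]
toe end s [0.0173 0.0185 0.0191]
```

View pics/s4.png

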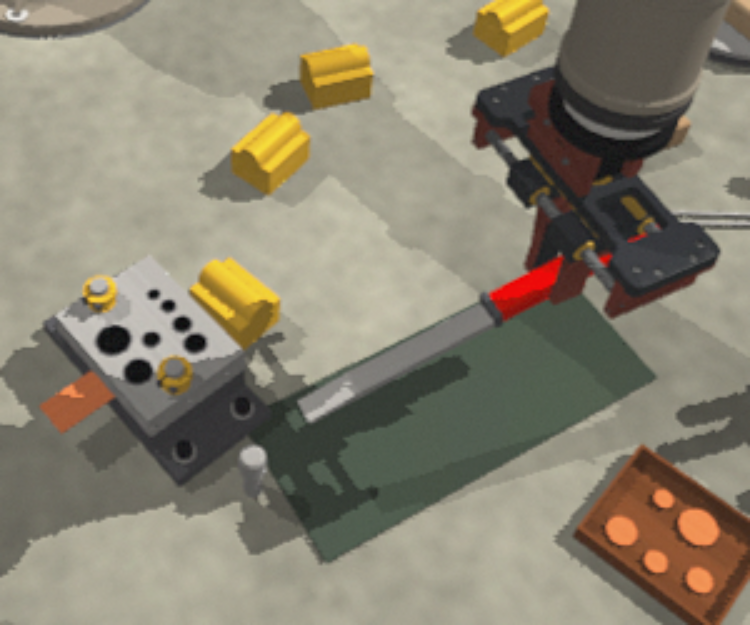

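Call:
step_arm(steps=[[-18,3,0,0.03],[-19,3,0,0.03],[-19,3,0,0.03],[-19,0,0,0.03],[-19,0,0,0.03],[-19,0,0,0.03],[-19,-3,0,0.03],[-19,-3,0,0.03],[-19,-3,0,0.025],[-18,-4,0,0]])

```text
time: 7.85
ee_pos: [0.4733, 0.1122, 0.1473]
tcp_rot: [0.541, 0.455, 0.541, -0.455]
force: [-0.6, -0.7, -3.2]
width: 0.249
```

Call:
step_arm(steps=[[0,0,-10,0],[0,0,-10,0],[0,0,-10,0],[0,0,0,0],[0,0,0,0]])

```text
time: 8.35
ee_pos: [0.4746, 0.1126, 0.1171]
tcp_rot: [0.541, 0.455, 0.541, -0.455]
force: [0.8, -0.1, -3.7]
width: 0.244
```

Run:
```python
from h import *
o=obs();print(yaw(o))
u=np.array([.171,-.985])
p,d,W,rs=barfit("scene",u);cv2.imwrite("pics/s5.png",cv2.resize(p[200:380,200:440,::-1],None,fx=3,fy=3,interpolation=cv2.INTER_CUBIC))
p,d,W,rs=barfit("top",u);cv2.imwrite("pics/t5.png",cv2.resize(p[170:320,240:440,::-1],None,fx=4,fy=4,interpolation=cv2.INTER_CUBIC))
p,d=cams.read_camera("wrist");cv2.imwrite("pics/w5.png",p[:,:,::-1])
```

```text
{'time': 8.35, 'ee_pos': [0.475, 0.113, 0.117], 'tcp_rot': [0.541, 0.455, 0.541, -0.455], 'force': [0.819, -0.114, -3.708], 'torque': [0.15, -0.084, 0.023], 'width': 0.244}
9.860404597248971
scene -0.062 9 [0.4825 0.1405 0.1074]
scene -0.042 33 [0.4727 0.1099 0.1059]
scene -0.022 106 [0.4832 0.0945 0.1014]
scene -0.002 107 [0.4874 0.0753 0.0973]
scene 0.018 118 [0.4894 0.0571 0.0879]
scene 0.038 92 [0.4916 0.0365 0.0824]
scene 0.058 95 [0.4952 0.0164 0.078 ]
scene 0.078 91 [ 0.4976 -0.0037  0.0746]
scene 0.098 104 [ 0.5016 -0.0231  0.0704]
scene 0.118 107 [ 0.5047 -0.0431  0.0659]
scene 0.138 105 [ 0.5086 -0.0624  0.0605]
scene 0.158 56 [ 0.5108 -0.0778  0.0561]
toe end s [0.1653 0.1677 0.1698]
top -0.114 66 [0.4605 0.1836 0.1213]
top -0.094 73 [0.4636 0.1659 0.1164]
top 0.086 23 [ 0.4969 -0.0157  0.0711]
top 0.106 45 [ 0.4975 -0.0301  0.0687]
top 0.126 51 [ 0.5015 -0.0518  0.0648]
top 0.146 51 [ 0.505  -0.069   0.0599]
toe end s [0.1617 0.1635 0.1649]
```

View pics/s5.png

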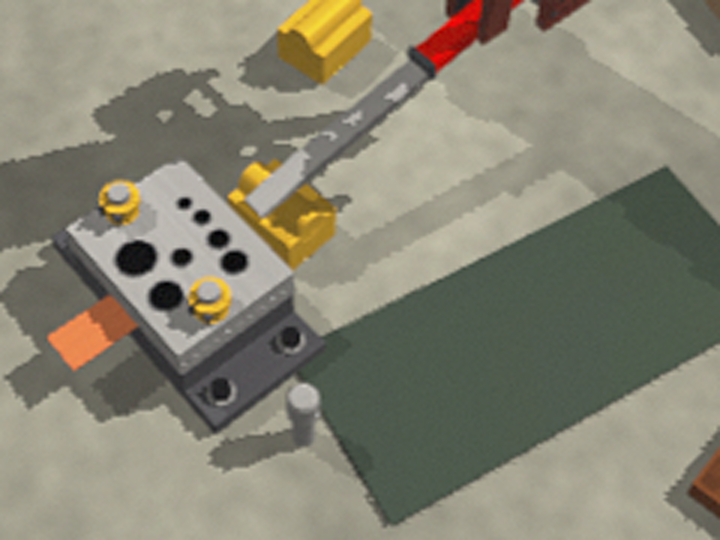

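View pics/t5.png

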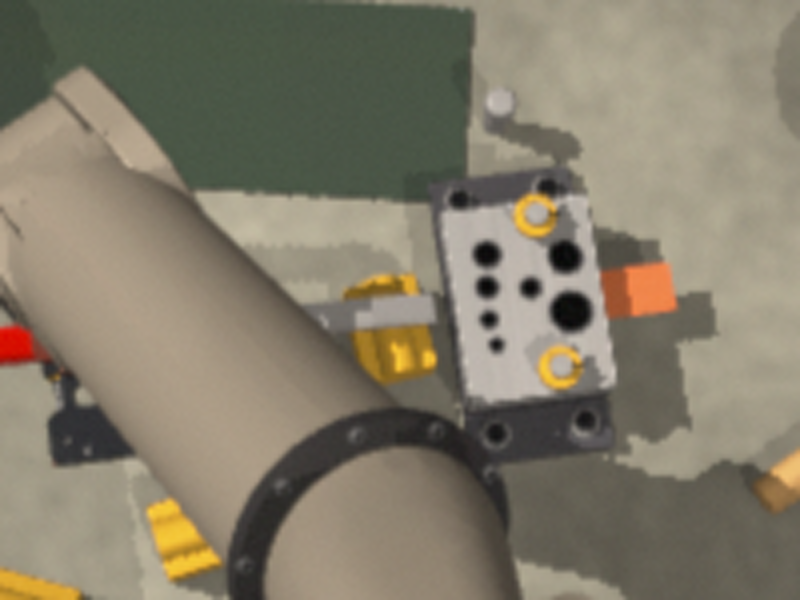

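View pics/w5.png

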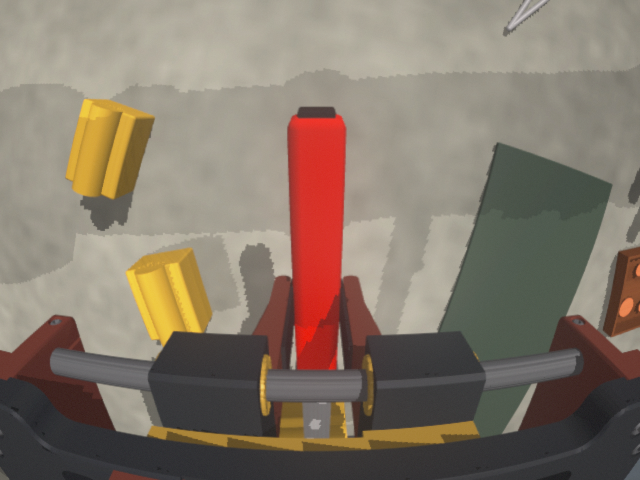

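The scene crop shows the bar centred over the ridge with its toe at about (265,208) in the crop, just short of the slot. In the top crop the toe is at (435,305), in line with the middle of the plate's face. The measured toe is about 14.5 mm before the mouth, 2 mm off centre, and 52 mm high. I lower it and go in.

Call:
step_arm(steps=[[-1,0,-4,0],[-0.5,0,-4,0],[0,0,-2,0],[0,0,0,0],[0,0,0,0]])

```text
time: 9.1
ee_pos: [0.4729, 0.1124, 0.1076]
tcp_rot: [0.541, 0.455, 0.541, -0.455]
force: [0.3, -0.1, -3.8]
width: 0.245
```

Call:
step_arm(steps=[[0.5,-3,-0.6,0],[0.5,-3,-0.6,0],[0.5,-3,-0.6,0],[0.5,-3,-0.6,0],[0.5,-3,-0.6,0],[0,0,0,0]])

```text
time: 9.7
ee_pos: [0.4754, 0.0966, 0.1045]
tcp_rot: [0.541, 0.455, 0.541, -0.456]
force: [0.7, -0.4, -3.4]
width: 0.25
```

Run:
```python
from h import *
o=obs();print(yaw(o))
u=np.array([.171,-.985])
p,d,W,rs=barfit("scene",u);cv2.imwrite("pics/s6.png",cv2.resize(p[230:350,220:380,::-1],None,fx=5,fy=5,interpolation=cv2.INTER_CUBIC))
```

```text
{'time': 9.7, 'ee_pos': [0.475, 0.097, 0.105], 'tcp_rot': [0.541, 0.455, 0.541, -0.456], 'force': [0.661, -0.356, -3.377], 'torque': [0.165, -0.06, 0.028], 'width': 0.25}
9.801397428949953
scene -0.02 51 [0.477  0.0897 0.0919]
scene 0.0 98 [0.4848 0.0738 0.0881]
scene 0.02 106 [0.4891 0.0546 0.0843]
scene 0.04 112 [0.4903 0.0377 0.0733]
scene 0.06 87 [0.4943 0.0147 0.0679]
scene 0.08 95 [ 0.4978 -0.0051  0.0649]
scene 0.1 97 [ 0.501  -0.0255  0.0607]
scene 0.12 95 [ 0.5045 -0.0451  0.0567]
scene 0.14 99 [ 0.5077 -0.0647  0.0523]
scene 0.16 74 [ 0.5105 -0.0823  0.0474]
toe end s [0.172  0.1738 0.1766]
```

View pics/s6.png

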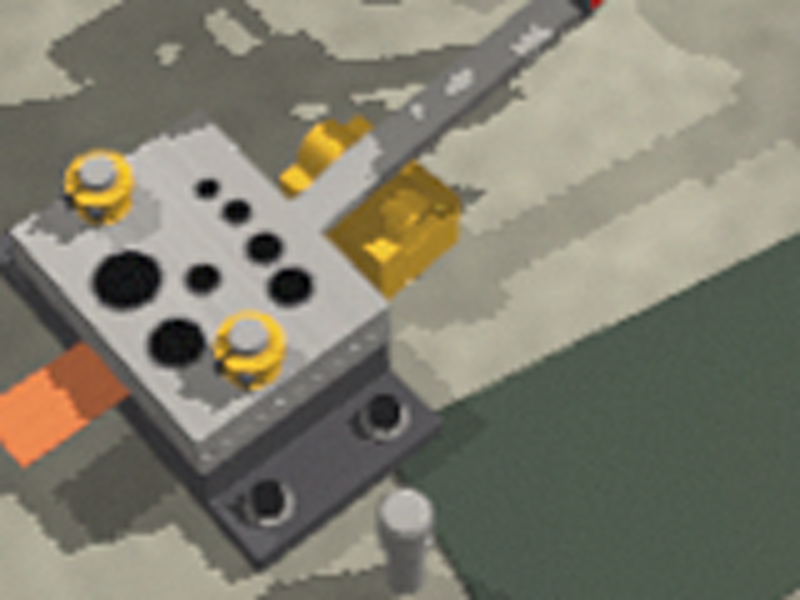

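Call:
step_arm(steps=[[0.5,-3,-0.6,0],[0.5,-3,-0.6,0],[0.5,-3,-0.6,0],[0,0,0,0]])

```text
time: 10.2
ee_pos: [0.4769, 0.0876, 0.1027]
tcp_rot: [0.541, 0.455, 0.541, -0.456]
force: [-0.6, 0.9, -3.5]
width: 0.244
```

Call:
step_arm(steps=[[0.2,-1,-0.2,0],[0,0,0,0]])

```text
time: 10.4
ee_pos: [0.4771, 0.0873, 0.1027]
tcp_rot: [0.541, 0.455, 0.541, -0.455]
force: [0.1, -0.5, -3.8]
width: 0.246
```

Call:
step_arm(steps=[[0.2,-1,-0.2,0],[0,0,0,0]])

```text
time: 10.6
ee_pos: [0.4773, 0.0863, 0.1025]
tcp_rot: [0.541, 0.455, 0.541, -0.455]
force: [0.4, 0.1, -3.8]
width: 0.247
```

Call:
step_arm(steps=[[0.2,-1,-0.2,0],[0,0,0,0]])

```text
time: 10.8
ee_pos: [0.4775, 0.0852, 0.1022]
tcp_rot: [0.541, 0.455, 0.541, -0.455]
force: [-0.7, 1.2, -2.3]
width: 0.245
```

Call:
step_arm(steps=[[0.2,-1,-0.2,0],[0,0,0,0]])

```text
time: 11.0
ee_pos: [0.4777, 0.085, 0.1022]
tcp_rot: [0.541, 0.455, 0.541, -0.455]
force: [-2.0, 2.3, -1.9]
width: 0.245
```

Call:
step_arm(steps=[[0.2,-1,-0.2,0],[0,0,0,0]])

```text
time: 11.2
ee_pos: [0.4779, 0.085, 0.1021]
tcp_rot: [0.541, 0.456, 0.542, -0.454]
force: [-1.5, 6.2, -1.3]
width: 0.246
```

Run:
```python
from h import *
o=obs();print(yaw(o))
u=np.array([.171,-.985])
p,d,W,rs=barfit("scene",u);cv2.imwrite("pics/s7.png",cv2.resize(p[230:350,220:380,::-1],None,fx=5,fy=5,interpolation=cv2.INTER_CUBIC))
p,d,W,rs=barfit("top",u)
cv2.imwrite("pics/t7.png",cv2.resize(p[200:320,280:440,::-1],None,fx=5,fy=5,interpolation=cv2.INTER_CUBIC))
```

```text
{'time': 11.2, 'ee_pos': [0.478, 0.085, 0.102], 'tcp_rot': [0.541, 0.456, 0.542, -0.454], 'force': [-1.486, 6.181, -1.3], 'torque': [1.318, 0.337, -0.137], 'width': 0.246}
9.909756814921975
scene -0.009 62 [0.4785 0.0778 0.0897]
scene 0.011 111 [0.4866 0.0621 0.0851]
scene 0.031 113 [0.4903 0.0429 0.0816]
scene 0.051 129 [0.4915 0.0259 0.0708]
scene 0.071 111 [0.4949 0.0032 0.0662]
scene 0.091 103 [ 0.4981 -0.0165  0.0623]
scene 0.111 104 [ 0.5025 -0.0362  0.0583]
scene 0.131 109 [ 0.5057 -0.056   0.0542]
scene 0.151 115 [ 0.5103 -0.0746  0.0497]
scene 0.171 30 [ 0.5123 -0.0882  0.0465]
toe end s [0.1726 0.1753 0.1782]
top -0.101 50 [0.4658 0.1684 0.1039]
top -0.081 98 [0.4659 0.1527 0.103 ]
top -0.061 81 [0.4675 0.1344 0.1002]
top 0.119 37 [ 0.5025 -0.0474  0.0573]
top 0.139 63 [ 0.5018 -0.0643  0.0526]
top 0.159 63 [ 0.5049 -0.084   0.048 ]
toe end s [0.1777 0.1791 0.1805]
```

View pics/t7.png

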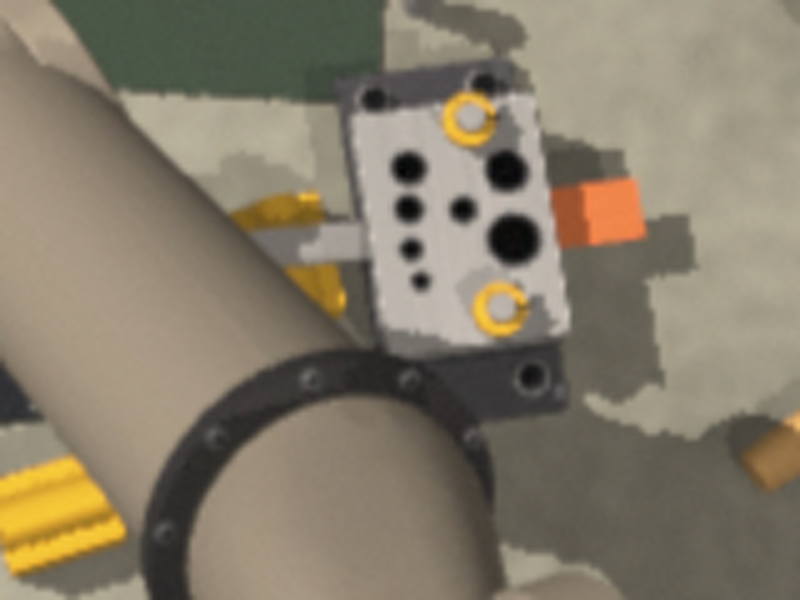

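View pics/s7.png

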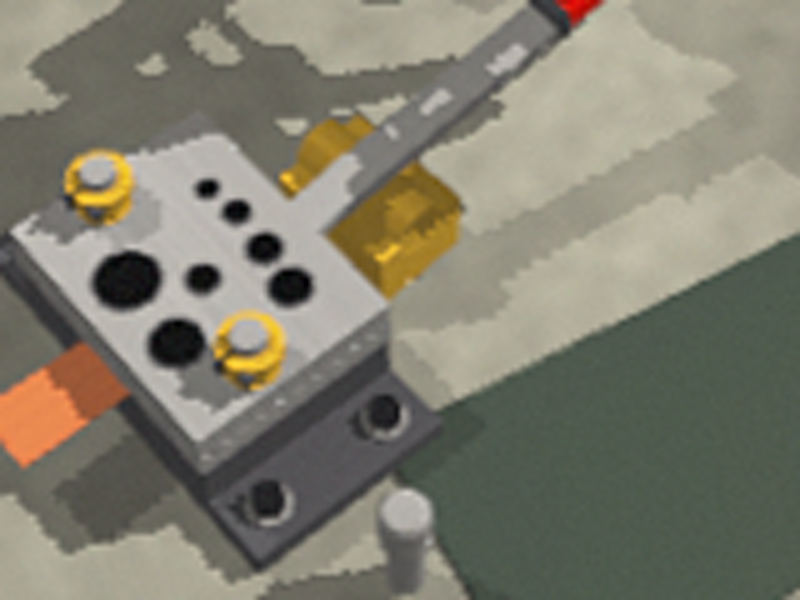

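The toe meets the back wall (Fy rose to 6 N at TCP y 85.0) and the bar lies just on the ridge. I back off about 1.5 mm and begin lowering.

Call:
step_arm(steps=[[-0.5,3,0,0],[0,0,0,0]])

```text
time: 11.6
ee_pos: [0.4773, 0.0862, 0.1018]
tcp_rot: [0.541, 0.455, 0.541, -0.455]
force: [1.0, -0.2, -3.8]
width: 0.245
```

Call:
step_arm(steps=[[0,0,-1,0],[0,0,0,0],[0,0,0,0]])

```text
time: 11.9
ee_pos: [0.4775, 0.0859, 0.1008]
tcp_rot: [0.541, 0.455, 0.541, -0.455]
force: [-0.3, -0.4, -2.7]
width: 0.244
```

Call:
step_arm(steps=[[0,0.2,-1,0],[0,0.2,-1,0],[0,0,0,0]])

```text
time: 12.2
ee_pos: [0.4775, 0.0864, 0.0989]
tcp_rot: [0.541, 0.455, 0.541, -0.455]
force: [-0.4, -1.6, -1.4]
width: 0.246
```

Call:
step_arm(steps=[[0,0.2,-1,0],[0,0.2,-1,0],[0,0.2,-1,0],[0,0.2,-1,0],[0,0,0,0]])

```text
time: 12.7
ee_pos: [0.4774, 0.0876, 0.0948]
tcp_rot: [0.541, 0.455, 0.541, -0.455]
force: [-1.0, -0.9, 0.0]
width: 0.244
```

Call:
step_arm(steps=[[0,0.2,-1,0],[0,0.2,-1,0],[0,0.2,-1,0],[0,0.2,-1,0],[0,0,0,0]])

```text
time: 13.2
ee_pos: [0.4775, 0.0886, 0.091]
tcp_rot: [0.541, 0.455, 0.541, -0.455]
force: [-0.5, -1.1, 2.9]
width: 0.244
```

Call:
step_arm(steps=[[0,0.2,-1,0],[0,0.2,-1,0],[0,0.2,-1,0],[0,0.2,-1,0],[0,0,0,0]])

```text
time: 13.7
ee_pos: [0.4778, 0.0893, 0.0876]
tcp_rot: [0.541, 0.455, 0.541, -0.455]
force: [-2.6, -0.7, 11.1]
width: 0.241
```

```bash
cat > lk.py <<'E'
from h import *
import sys
o=obs();print(yaw(o))
u=np.array([.171,-.985])
p,d,W,rs=barfit("scene",u);cv2.imwrite(f"pics/s{sys.argv[1]}.png",cv2.resize(p[200:380,220:460,::-1],None,fx=3.3,fy=3.3,interpolation=cv2.INTER_CUBIC))
A=W.reshape(-1,3);C=p.reshape(-1,3).astype(int)
m=(A[:,0]>.47)&(A[:,0]<.56)&(A[:,1]<-.11)&(A[:,1]>-.17)&(A[:,2]>.05)&(A[:,2]<.08)&(C.max(1)-C.min(1)<30)&(C.min(1)>110)
print("plate z",np.median(A[m][:,2]),m.sum())
m3=(A[:,0]>.42)&(A[:,0]<.56)&(A[:,1]<-.02)&(A[:,1]>-.11)&(A[:,2]>.01)&(A[:,2]<.05)&(C[:,0]-C[:,2]>60);print("ful",rect(A[m3]))
E
python3 lk.py 8
```

```text
{'time': 13.7, 'ee_pos': [0.478, 0.089, 0.088], 'tcp_rot': [0.541, 0.455, 0.541, -0.455], 'force': [-2.625, -0.673, 11.069], 'torque': [-0.728, 0.5, -0.152], 'width': 0.241}
9.83819569598257
scene -0.013 45 [0.4789 0.0823 0.0756]
scene 0.007 97 [0.4876 0.0671 0.0733]
scene 0.027 93 [0.491  0.0472 0.0713]
scene 0.047 119 [0.4924 0.0307 0.0623]
scene 0.067 91 [0.4964 0.0076 0.0594]
scene 0.087 89 [ 0.4989 -0.0122  0.0573]
scene 0.107 95 [ 0.5021 -0.0318  0.055 ]
scene 0.127 97 [ 0.5053 -0.0515  0.0526]
scene 0.147 105 [ 0.5093 -0.0708  0.0507]
scene 0.167 48 [ 0.5118 -0.0864  0.048 ]
toe end s [0.1738 0.1758 0.1786]
plate z 0.05920100319120065 755
ful ((503.9609680175781, -59.10009765625), (61.12211990356445, 46.86070251464844), 15.812026023864746)
```

View pics/s8.png

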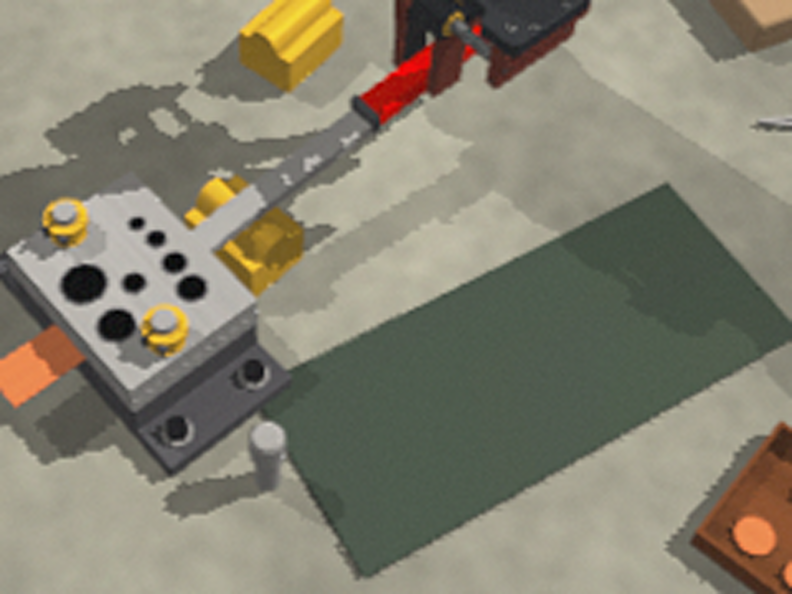

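Toe in contact with the slot's ceiling edge and the plate is just at breakaway (Fz 11 N, plate z unchanged). I continue in fine steps and watch the force.

Call:
step_arm(steps=[[0,0.05,-0.5,0],[0,0.05,-0.5,0],[0,0,0,0]])

```text
time: 14.1
ee_pos: [0.4779, 0.0895, 0.0867]
tcp_rot: [0.541, 0.456, 0.541, -0.455]
force: [-3.3, -1.6, 11.7]
width: 0.244
```

Call:
step_arm(steps=[[0,0.05,-0.5,0],[0,0.05,-0.5,0],[0,0,0,0]])

```text
time: 14.4
ee_pos: [0.4779, 0.0898, 0.0857]
tcp_rot: [0.541, 0.456, 0.541, -0.455]
force: [-3.0, -1.1, 11.4]
width: 0.245
```

Call:
step_arm(steps=[[0,0.1,-0.7,0],[0,0.1,-0.7,0],[0,0.1,-0.7,0],[0,0.1,-0.7,0],[0,0,0,0]])

```text
time: 14.9
ee_pos: [0.4778, 0.0903, 0.0829]
tcp_rot: [0.541, 0.455, 0.541, -0.455]
force: [-2.4, -0.0, 12.8]
width: 0.241
```

Call:
step_arm(steps=[[0,0.1,-0.7,0],[0,0.1,-0.7,0],[0,0.1,-0.7,0],[0,0.1,-0.7,0],[0,0,0,0]])

```text
time: 15.4
ee_pos: [0.4777, 0.0908, 0.0801]
tcp_rot: [0.541, 0.456, 0.541, -0.455]
force: [-4.0, 0.2, 13.0]
width: 0.246
```

```bash
python3 lk.py 9
```

```text
{'time': 15.4, 'ee_pos': [0.478, 0.091, 0.08], 'tcp_rot': [0.541, 0.456, 0.541, -0.455], 'force': [-4.001, 0.191, 12.976], 'torque': [-0.52, 0.681, -0.14], 'width': 0.246}
9.859123722369276
scene -0.014 48 [0.4794 0.0834 0.0682]
scene 0.006 88 [0.4877 0.0682 0.067 ]
scene 0.026 90 [0.4921 0.0483 0.0664]
scene 0.046 112 [0.4932 0.0309 0.0578]
scene 0.066 88 [0.4953 0.0091 0.0562]
scene 0.086 92 [ 0.4987 -0.011   0.0552]
scene 0.106 90 [ 0.5023 -0.0313  0.0539]
scene 0.126 100 [ 0.5056 -0.0505  0.0529]
scene 0.146 102 [ 0.5098 -0.0703  0.0511]
scene 0.166 52 [ 0.5113 -0.0857  0.0498]
toe end s [0.1732 0.1752 0.1778]
plate z 0.061112703537234025 767
ful ((503.8799743652344, -58.641700744628906), (61.6949348449707, 46.390480041503906), 14.83597469329834)
```

Call:
step_arm(steps=[[-0.1,0.1,-0.7,0],[-0.1,0.1,-0.7,0],[-0.1,0.1,-0.7,0],[-0.1,0.1,-0.7,0],[0,0,0,0]])

```text
time: 16.0
ee_pos: [0.4776, 0.0912, 0.0774]
tcp_rot: [0.541, 0.456, 0.541, -0.455]
force: [-3.9, -0.6, 13.5]
width: 0.243
```

Call:
step_arm(steps=[[-0.1,0.1,-0.7,0],[-0.1,0.1,-0.7,0],[-0.1,0.1,-0.7,0],[-0.1,0.1,-0.7,0],[0,0,0,0]])

```text
time: 16.5
ee_pos: [0.4774, 0.0915, 0.0746]
tcp_rot: [0.542, 0.456, 0.541, -0.455]
force: [-2.9, -1.6, 11.9]
width: 0.248
```

Call:
step_arm(steps=[[0,0.05,-0.7,0],[0,0.05,-0.7,0],[0,0.05,-0.7,0],[0,0.05,-0.7,0],[0,0,0,0]])

```text
time: 17.0
ee_pos: [0.4774, 0.0918, 0.0719]
tcp_rot: [0.541, 0.456, 0.541, -0.455]
force: [-1.7, -0.7, 12.6]
width: 0.245
```

```bash
python3 lk.py 10 | egrep -v "^scene"
```

```text
{'time': 17.0, 'ee_pos': [0.477, 0.092, 0.072], 'tcp_rot': [0.541, 0.456, 0.541, -0.455], 'force': [-1.678, -0.673, 12.608], 'torque': [-0.536, 0.468, -0.176], 'width': 0.245}
9.859456688685173
toe end s [0.1734 0.1748 0.1771]
plate z 0.06333540604467111 781
ful ((503.98663330078125, -58.545284271240234), (61.169525146484375, 46.71083450317383), 14.382975578308105)
```

View pics/s10.png

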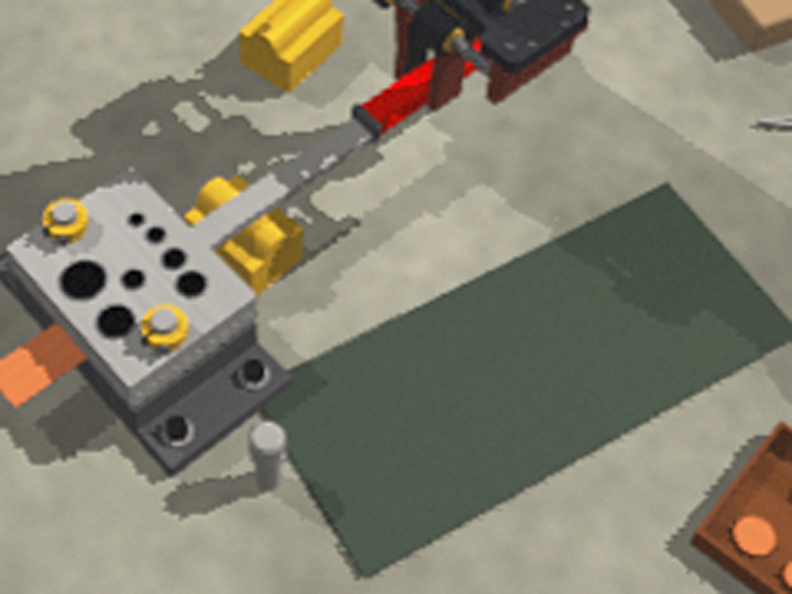

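Plate is up about 4.2 mm with force steady at 12–13 N. From here the stop may come at any time, so steps get finer.

Call:
step_arm(steps=[[0,0.05,-0.4,0],[0,0.05,-0.4,0],[0,0.05,-0.4,0]])

```text
time: 17.4
ee_pos: [0.4774, 0.0919, 0.0707]
tcp_rot: [0.541, 0.456, 0.541, -0.455]
force: [-2.3, 0.5, 13.3]
width: 0.242
```

Call:
step_arm(steps=[[0,0.05,-0.4,0],[0,0.05,-0.4,0],[0,0.05,-0.4,0]])

```text
time: 17.7
ee_pos: [0.4774, 0.0921, 0.0695]
tcp_rot: [0.541, 0.456, 0.541, -0.455]
force: [-3.2, -1.7, 13.5]
width: 0.246
```

Call:
step_arm(steps=[[0,0.05,-0.3,0],[0,0.05,-0.3,0]])

```text
time: 17.9
ee_pos: [0.4774, 0.0922, 0.0689]
tcp_rot: [0.541, 0.456, 0.541, -0.455]
force: [-3.3, -0.8, 12.4]
width: 0.245
```

Call:
step_arm(steps=[[0,0.05,-0.3,0],[0,0.05,-0.3,0]])

```text
time: 18.1
ee_pos: [0.4774, 0.0922, 0.0684]
tcp_rot: [0.542, 0.456, 0.541, -0.455]
force: [-2.8, -0.2, 13.6]
width: 0.243
```

Call:
step_arm(steps=[[0,0.05,-0.3,0],[0,0.05,-0.3,0]])

```text
time: 18.3
ee_pos: [0.4774, 0.0923, 0.0678]
tcp_rot: [0.541, 0.456, 0.541, -0.455]
force: [-2.7, -0.6, 14.8]
width: 0.248
```

Call:
step_arm(steps=[[0,0,0,0]])

```text
time: 18.4
ee_pos: [0.4774, 0.0923, 0.0677]
tcp_rot: [0.541, 0.456, 0.541, -0.455]
force: [-2.5, 0.1, 13.1]
width: 0.248
```

Call:
step_arm(steps=[[0,0.03,-0.3,0]])

```text
time: 18.5
ee_pos: [0.4774, 0.0924, 0.0675]
tcp_rot: [0.541, 0.456, 0.541, -0.455]
force: [-3.4, -0.7, 13.7]
width: 0.249
```

Call:
step_arm(steps=[[0,0,0,0]])

```text
time: 18.6
ee_pos: [0.4774, 0.0923, 0.0674]
tcp_rot: [0.541, 0.456, 0.541, -0.455]
force: [-2.2, -0.5, 14.3]
width: 0.245
```

Call:
step_arm(steps=[[0,0.03,-0.3,0],[0,0.03,-0.3,0]])

```text
time: 18.8
ee_pos: [0.4775, 0.0924, 0.0669]
tcp_rot: [0.542, 0.456, 0.541, -0.455]
force: [-2.7, -0.9, 14.5]
width: 0.246
```

Call:
step_arm(steps=[[0,0.03,-0.3,0],[0,0.03,-0.3,0]])

```text
time: 19.0
ee_pos: [0.4775, 0.0924, 0.0663]
tcp_rot: [0.542, 0.456, 0.541, -0.455]
force: [-3.0, -0.5, 14.8]
width: 0.248
```

Call:
step_arm(steps=[[0,0.03,-0.3,0],[0,0.03,-0.3,0]])

```text
time: 19.2
ee_pos: [0.4774, 0.0925, 0.0657]
tcp_rot: [0.541, 0.456, 0.541, -0.455]
force: [-2.6, 0.8, 14.6]
width: 0.246
```

```bash
python3 lk.py 11 | egrep -v "^scene"
```

```text
{'time': 19.2, 'ee_pos': [0.477, 0.093, 0.066], 'tcp_rot': [0.541, 0.456, 0.541, -0.455], 'force': [-2.6, 0.841, 14.618], 'torque': [-0.638, 0.528, -0.208], 'width': 0.246}
9.840002688055783
toe end s [0.175  0.1763 0.1837]
plate z 0.06490818411665847 793
ful ((502.68792724609375, -58.11373519897461), (62.83766174316406, 46.988426208496094), 13.804819107055664)
```

Call:
step_arm(steps=[[0,0.03,-0.3,0],[0,0.03,-0.3,0]])

```text
time: 19.5
ee_pos: [0.4775, 0.0926, 0.0651]
tcp_rot: [0.542, 0.456, 0.541, -0.455]
force: [-3.0, -1.5, 13.7]
width: 0.247
```

Call:
step_arm(steps=[[0,0.03,-0.3,0],[0,0.03,-0.3,0]])

```text
time: 19.7
ee_pos: [0.4775, 0.0926, 0.0645]
tcp_rot: [0.541, 0.456, 0.541, -0.455]
force: [-3.0, -0.9, 13.2]
width: 0.247
```

Call:
step_arm(steps=[[0,0.03,-0.3,0],[0,0.03,-0.3,0]])

```text
time: 19.9
ee_pos: [0.4775, 0.0927, 0.0639]
tcp_rot: [0.541, 0.456, 0.541, -0.455]
force: [-2.1, -0.2, 14.5]
width: 0.247
```

Run:
```python
from h import *
a=np.load("sceneP.npy")
p,d=cams.read_camera("scene")
f=lambda q:cv2.resize(q[255:315,225:305,::-1],None,fx=5,fy=5,interpolation=cv2.INTER_CUBIC)
cv2.imwrite("pics/cmp.png",np.hstack([f(a),f(p)]))
```

```text
(no output)
```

View pics/cmp.png

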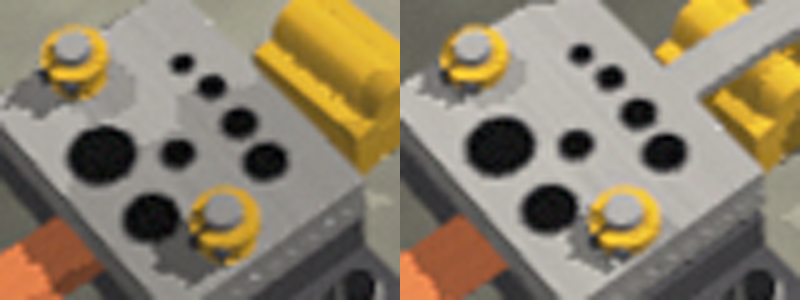

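The left half is the start and the right is now. The plate has risen most of the way, and collar (625,215) is close to the plate but still shows a small shadow gap. Continuing.

Call:
step_arm(steps=[[0,0.03,-0.3,0],[0,0.03,-0.3,0]])

```text
time: 20.15
ee_pos: [0.4775, 0.0927, 0.0633]
tcp_rot: [0.542, 0.456, 0.541, -0.455]
force: [-2.1, -1.2, 14.1]
width: 0.248
```

Call:
step_arm(steps=[[0,0.03,-0.3,0],[0,0.03,-0.3,0]])

```text
time: 20.35
ee_pos: [0.4775, 0.0927, 0.0627]
tcp_rot: [0.542, 0.456, 0.541, -0.455]
force: [-2.6, -1.1, 15.0]
width: 0.246
```

Call:
step_arm(steps=[[0,0.03,-0.3,0],[0,0.03,-0.3,0]])

```text
time: 20.55
ee_pos: [0.4775, 0.0928, 0.0621]
tcp_rot: [0.542, 0.456, 0.541, -0.455]
force: [-2.5, -1.6, 14.7]
width: 0.244
```

Call:
step_arm(steps=[[0,0.03,-0.3,0],[0,0.03,-0.3,0]])

```text
time: 20.75
ee_pos: [0.4776, 0.0928, 0.0615]
tcp_rot: [0.542, 0.456, 0.541, -0.455]
force: [-2.7, -1.6, 14.2]
width: 0.243
```

Call:
step_arm(steps=[[0,0.03,-0.3,0],[0,0.03,-0.3,0]])

```text
time: 20.95
ee_pos: [0.4775, 0.0929, 0.0609]
tcp_rot: [0.542, 0.456, 0.541, -0.455]
force: [-1.7, -1.1, 14.5]
width: 0.246
```

Call:
step_arm(steps=[[0,0.03,-0.3,0],[0,0.03,-0.3,0]])

```text
time: 21.15
ee_pos: [0.4776, 0.0929, 0.0603]
tcp_rot: [0.542, 0.456, 0.54, -0.455]
force: [-2.2, -1.2, 14.4]
width: 0.245
```

Call:
step_arm(steps=[[0,0.03,-0.3,0],[0,0.03,-0.3,0]])

```text
time: 21.35
ee_pos: [0.4776, 0.0929, 0.0598]
tcp_rot: [0.542, 0.456, 0.54, -0.455]
force: [-2.9, -1.1, 15.1]
width: 0.245
```

Call:
step_arm(steps=[[0,0.03,-0.3,0],[0,0.03,-0.3,0]])

```text
time: 21.55
ee_pos: [0.4776, 0.093, 0.0592]
tcp_rot: [0.542, 0.456, 0.54, -0.455]
force: [-2.3, -0.9, 15.7]
width: 0.245
```

```bash
python3 lk.py 12 | egrep -v "^scene"
python3 - <<'E'
from h import *
a=np.load("sceneP.npy")
p,d=cams.read_camera("scene")
f=lambda q:cv2.resize(q[255:315,225:305,::-1],None,fx=5,fy=5,interpolation=cv2.INTER_CUBIC)
cv2.imwrite("pics/cmp2.png",np.hstack([f(a),f(p)]))
E
```

```text
{'time': 21.55, 'ee_pos': [0.478, 0.093, 0.059], 'tcp_rot': [0.542, 0.456, 0.54, -0.455], 'force': [-2.319, -0.894, 15.696], 'torque': [-0.802, 0.445, -0.188], 'width': 0.245}
9.826040709619416
toe end s [0.1731 0.1746 0.1762]
plate z 0.06676248498917761 806
ful ((503.2309875488281, -59.13887023925781), (62.38425064086914, 45.54867172241211), 14.421243667602539)
```

View pics/cmp2.png

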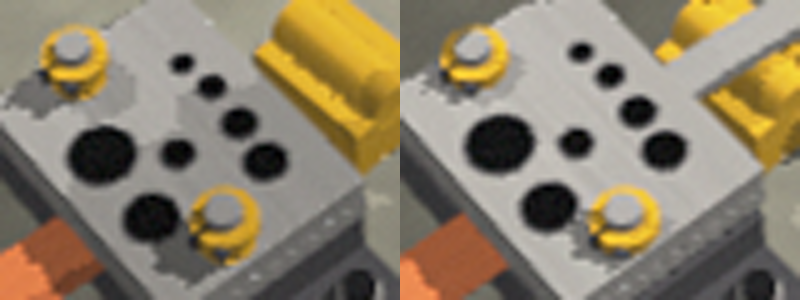

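Call:
step_arm(steps=[[0,0.03,-0.3,0],[0,0,0,0]])

```text
time: 21.9
ee_pos: [0.4776, 0.093, 0.0589]
tcp_rot: [0.542, 0.456, 0.54, -0.455]
force: [-3.5, -1.1, 15.0]
width: 0.246
```

Call:
step_arm(steps=[[0,0.03,-0.3,0],[0,0,0,0]])

```text
time: 22.1
ee_pos: [0.4776, 0.093, 0.0586]
tcp_rot: [0.542, 0.456, 0.54, -0.455]
force: [-3.1, -1.2, 16.1]
width: 0.246
```

Call:
step_arm(steps=[[0,0.03,-0.3,0],[0,0,0,0]])

```text
time: 22.3
ee_pos: [0.4776, 0.0931, 0.0583]
tcp_rot: [0.542, 0.456, 0.54, -0.455]
force: [-2.9, -2.3, 16.0]
width: 0.248
```

Call:
step_arm(steps=[[0,0.03,-0.3,0],[0,0,0,0]])

```text
time: 22.5
ee_pos: [0.4776, 0.0931, 0.058]
tcp_rot: [0.542, 0.456, 0.54, -0.455]
force: [-2.8, -1.0, 14.9]
width: 0.245
```

Call:
step_arm(steps=[[0,0.02,-0.3,0],[0,0,0,0]])

```text
time: 22.7
ee_pos: [0.4776, 0.0931, 0.0577]
tcp_rot: [0.542, 0.456, 0.54, -0.455]
force: [-1.6, -1.1, 14.8]
width: 0.244
```

Call:
step_arm(steps=[[0,0.02,-0.3,0],[0,0,0,0]])

```text
time: 22.9
ee_pos: [0.4776, 0.0931, 0.0574]
tcp_rot: [0.542, 0.456, 0.54, -0.455]
force: [-3.5, -1.2, 15.4]
width: 0.247
```

Call:
step_arm(steps=[[0,0.02,-0.3,0],[0,0,0,0]])

```text
time: 23.1
ee_pos: [0.4777, 0.0931, 0.0571]
tcp_rot: [0.542, 0.456, 0.54, -0.455]
force: [-2.1, -1.0, 14.8]
width: 0.246
```

Call:
step_arm(steps=[[0,0.02,-0.3,0],[0,0,0,0]])

```text
time: 23.3
ee_pos: [0.4777, 0.0931, 0.0568]
tcp_rot: [0.542, 0.456, 0.54, -0.455]
force: [-2.5, -1.1, 16.2]
width: 0.245
```

Call:
step_arm(steps=[[0,0.02,-0.3,0],[0,0,0,0]])

```text
time: 23.5
ee_pos: [0.4777, 0.0931, 0.0565]
tcp_rot: [0.542, 0.456, 0.54, -0.455]
force: [-2.1, -1.2, 16.8]
width: 0.248
```

Call:
step_arm(steps=[[0,0.02,-0.3,0],[0,0,0,0]])

```text
time: 23.7
ee_pos: [0.4777, 0.0932, 0.0563]
tcp_rot: [0.542, 0.456, 0.54, -0.455]
force: [-2.1, -2.3, 16.9]
width: 0.245
```

```bash
python3 lk.py 13
```

```text
{'time': 23.7, 'ee_pos': [0.478, 0.093, 0.056], 'tcp_rot': [0.542, 0.456, 0.54, -0.455], 'force': [-2.114, -2.272, 16.885], 'torque': [-0.775, 0.532, -0.244], 'width': 0.245}
9.816111369547334
scene -0.01 44 [0.4817 0.0807 0.0465]
scene 0.01 84 [0.4885 0.065  0.048 ]
scene 0.03 109 [0.492  0.0427 0.05  ]
scene 0.05 80 [0.4938 0.0257 0.0444]
scene 0.07 79 [0.497 0.005 0.046]
scene 0.09 83 [ 0.4996 -0.0152  0.0481]
scene 0.11 84 [ 0.5029 -0.0343  0.0498]
scene 0.13 89 [ 0.506  -0.0543  0.0518]
scene 0.15 96 [ 0.5103 -0.0742  0.0534]
scene 0.17 33 [ 0.5104 -0.087   0.0537]
toe end s [0.1732 0.1748 0.1771]
plate z 0.06755343323998583 808
ful ((503.8312683105469, -59.07710266113281), (62.71242141723633, 46.55436325073242), 16.081405639648438)
```

View pics/s13.png

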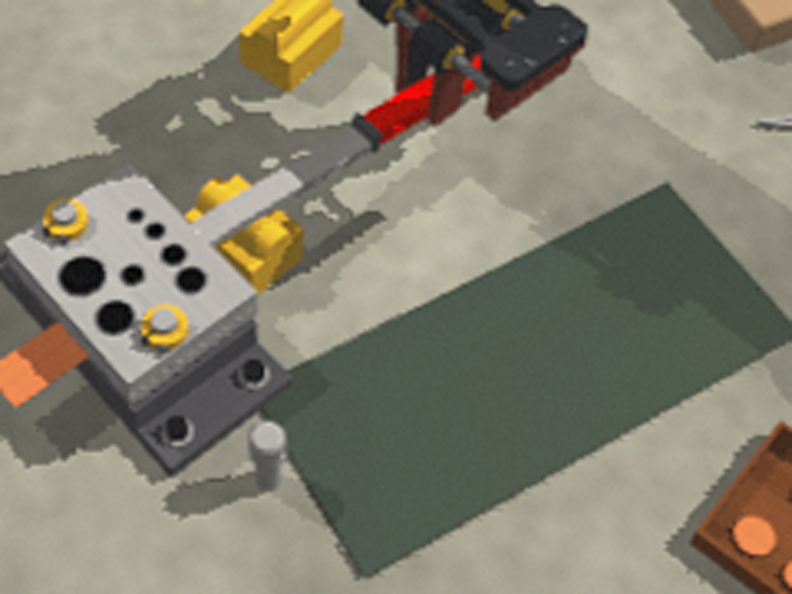

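Call:
step_arm(steps=[[0,0,0,0]])

```text
time: 23.9
ee_pos: [0.4777, 0.0932, 0.0563]
tcp_rot: [0.542, 0.456, 0.54, -0.455]
force: [-2.9, -1.7, 15.8]
width: 0.242
```

Call:
step_arm(steps=[[0,0,0,0]])

```text
time: 24.0
ee_pos: [0.4777, 0.0931, 0.0563]
tcp_rot: [0.542, 0.456, 0.54, -0.455]
force: [-2.7, -1.5, 15.6]
width: 0.243
```

Call:
step_arm(steps=[[0,0,-0.2,0],[0,0,0,0]])

```text
time: 24.2
ee_pos: [0.4777, 0.0931, 0.0562]
tcp_rot: [0.542, 0.456, 0.54, -0.455]
force: [-3.3, -2.1, 17.1]
width: 0.248
```

Call:
step_arm(steps=[[0,0,0,0]])

```text
time: 24.3
ee_pos: [0.4778, 0.0932, 0.0562]
tcp_rot: [0.542, 0.456, 0.54, -0.455]
force: [-3.5, -3.0, 18.5]
width: 0.251
```

```bash
cat > st.py <<'E'
from h import *
F=[];Z=[];P=[]
for i in range(6):
    o=env.get_obs();F.append(np.r_[o["force"],o["torque"]]);Z.append(o["ee_pos"])
    p,d=cams.read_camera("scene");W=cloud("scene",d);A=W.reshape(-1,3);C=p.reshape(-1,3).astype(int)
    m=(A[:,0]>.47)&(A[:,0]<.56)&(A[:,1]<-.11)&(A[:,1]>-.17)&(A[:,2]>.05)&(A[:,2]<.08)&(C.max(1)-C.min(1)<30)&(C.min(1)>110)
    P.append(np.median(A[m][:,2]))
print("F",np.mean(F,0).round(2),np.std(F,0).round(2),"z",np.mean(Z,0).round(5),"plate",np.round(np.mean(P),5))
cv2.imwrite("pics/c.png",cv2.resize(p[255:315,225:305,::-1],None,fx=9,fy=9,interpolation=cv2.INTER_CUBIC))
E
python3 st.py
```

```text
F [-3.66 -1.65 17.7  -0.84  0.58 -0.25] [0.37 0.6  0.57 0.03 0.03 0.03] z [0.47775 0.09316 0.05619] plate 0.06759
```

View pics/c.png

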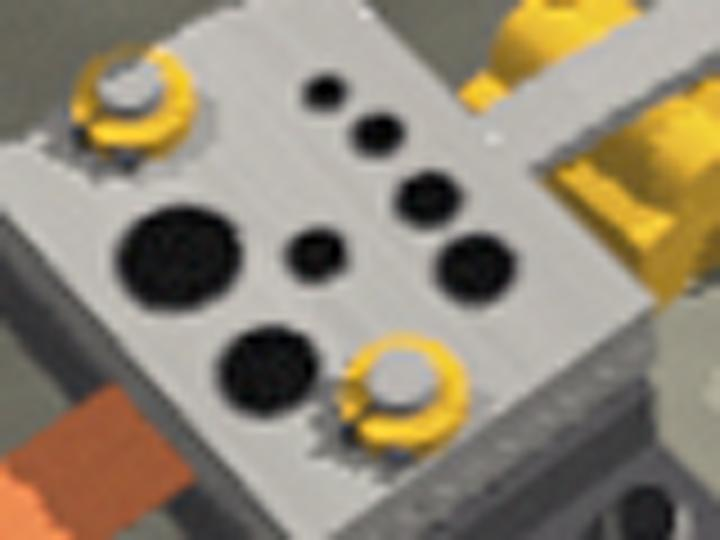

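Call:
step_arm(steps=[[0,0,-0.1,0],[0,0,0,0]])

```text
time: 24.8
ee_pos: [0.4778, 0.0932, 0.0561]
tcp_rot: [0.542, 0.456, 0.54, -0.455]
force: [-3.0, -1.9, 19.0]
width: 0.242
```

```bash
python3 st.py
```

```text
F [-3.25 -1.71 18.34 -0.87  0.62 -0.25] [0.28 0.18 0.35 0.03 0.03 0.02] z [0.47776 0.09316 0.05614] plate 0.06763
```

The stop is felt. The averaged force rose from about 15.2 N in sliding to 18.3 N while the handle moved only 0.05 mm per 0.1 mm commanded. The picture shows the collars flush on the plate, which is up about 8.5 mm. Now I unload and look.

Call:
step_arm(steps=[[0,0,0.5,0],[0,0,0.5,0],[0,0,0.5,0],[0,0,0.5,0],[0,0,0,0]])

```text
time: 25.6
ee_pos: [0.4774, 0.0933, 0.0573]
tcp_rot: [0.541, 0.456, 0.541, -0.455]
force: [-1.4, -1.0, 7.5]
width: 0.247
```

```bash
python3 st.py
```

```text
F [-1.18 -0.64  7.77 -0.44  0.07 -0.16] [0.24 0.69 0.32 0.02 0.01 0.02] z [0.47737 0.09328 0.0573 ] plate 0.0676
```

Call:
step_arm(steps=[[0,0,0.5,0],[0,0,0.5,0],[0,0,0.5,0],[0,0,0.5,0],[0,0,0,0]])

```text
time: 26.4
ee_pos: [0.4766, 0.0933, 0.0586]
tcp_rot: [0.541, 0.455, 0.541, -0.455]
force: [1.2, 2.1, -0.5]
width: 0.246
```

Call:
step_arm(steps=[[0,0,0.5,0],[0,0,0.5,0],[0,0,0,0]])

```text
time: 26.7
ee_pos: [0.4762, 0.0929, 0.0594]
tcp_rot: [0.541, 0.455, 0.541, -0.455]
force: [-0.2, 1.8, -3.4]
width: 0.25
```

```bash
python3 st.py; python3 lk.py 14
```

```text
F [-0.11  1.41 -2.85  0.41 -0.14  0.09] [0.51 0.27 0.41 0.04 0.03 0.03] z [0.4763  0.09287 0.05947] plate 0.06755
{'time': 27.0, 'ee_pos': [0.476, 0.093, 0.06], 'tcp_rot': [0.541, 0.455, 0.541, -0.455], 'force': [0.022, 0.626, -3.031], 'torque': [0.393, -0.069, 0.076], 'width': 0.247}
9.850953305210327
scene -0.012 60 [0.4792 0.082  0.0492]
scene 0.008 95 [0.4875 0.066  0.0504]
scene 0.028 96 [0.4907 0.0456 0.0523]
scene 0.048 98 [0.492  0.0285 0.0468]
scene 0.068 81 [0.4964 0.0058 0.048 ]
scene 0.088 86 [ 0.4983 -0.0133  0.0493]
scene 0.108 91 [ 0.5021 -0.0332  0.0508]
scene 0.128 89 [ 0.5063 -0.0531  0.0523]
scene 0.148 93 [ 0.5085 -0.0732  0.0538]
scene 0.168 42 [ 0.5115 -0.0868  0.0539]
toe end s [0.1735 0.1753 0.183 ]
plate z 0.06763966331097218 805
ful ((502.9325256347656, -58.69553756713867), (62.72134017944336, 46.10966491699219), 14.780622482299805)
```

Call:
step_arm(steps=[[-0.35,2,0,0],[-0.35,2,0,0],[-0.35,2,0,0],[0,0,0,0]])

```text
time: 27.5
ee_pos: [0.4754, 0.0992, 0.0596]
tcp_rot: [0.541, 0.455, 0.541, -0.455]
force: [0.3, -0.8, -4.8]
width: 0.249
```

Call:
step_arm(steps=[[-0.7,4,0,0],[-0.7,4,0,0],[-0.7,4,0,0],[-0.7,4,0,0],[-0.7,4,0,0],[-0.7,4,0,0],[0,0,0,0]])

```text
time: 28.2
ee_pos: [0.4712, 0.1237, 0.0597]
tcp_rot: [0.541, 0.455, 0.541, -0.455]
force: [0.7, 0.2, -3.5]
width: 0.248
```

```bash
python3 lk.py 15
```

```text
{'time': 28.2, 'ee_pos': [0.471, 0.124, 0.06], 'tcp_rot': [0.541, 0.455, 0.541, -0.455], 'force': [0.665, 0.227, -3.487], 'torque': [0.198, -0.041, -0.019], 'width': 0.248}
9.915702584906104
scene -0.073 9 [0.4788 0.1533 0.0411]
scene -0.053 28 [0.4684 0.1217 0.0487]
scene -0.033 87 [0.4801 0.1071 0.0503]
scene -0.013 88 [0.4844 0.087  0.0513]
scene 0.007 108 [0.4862 0.067  0.0501]
scene 0.027 74 [0.4887 0.0472 0.0469]
scene 0.047 72 [0.4926 0.0275 0.0485]
scene 0.067 80 [0.4959 0.0077 0.0498]
scene 0.087 91 [ 0.4982 -0.013   0.0512]
scene 0.107 90 [ 0.502  -0.0316  0.0526]
scene 0.127 102 [ 0.5053 -0.0517  0.0531]
scene 0.147 106 [ 0.5079 -0.0716  0.0524]
toe end s [0.1631 0.1653 0.1666]
plate z 0.0675646554300804 805
ful ((503.3677673339844, -58.92624282836914), (61.96290588378906, 47.31478500366211), 15.822698593139648)
```

View pics/s15.png

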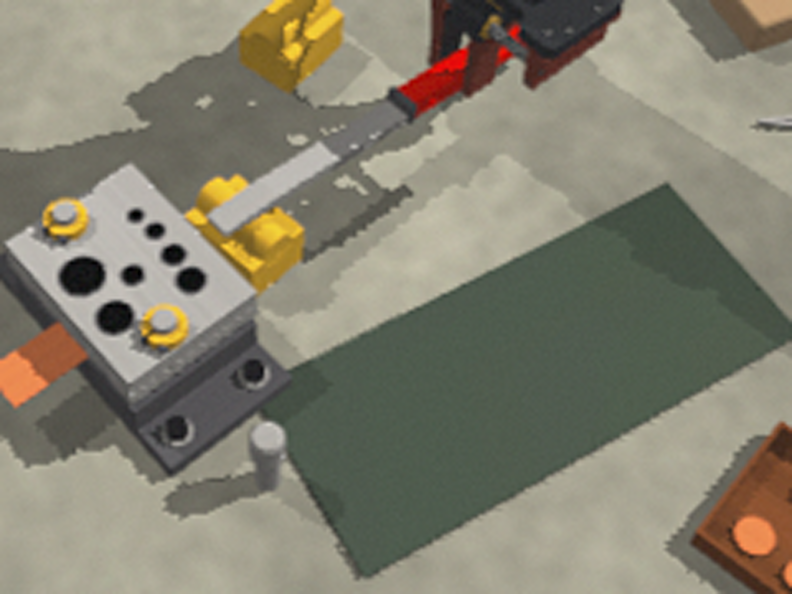

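Call:
step_arm(steps=[[0,5,10,0],[0,5,15,0],[0,5,15,0],[0,0,15,0],[0,0,15,0],[5,0,0,0],[10,0,0,-0.02],[16,0,0,-0.03],[18,0,0,-0.03],[18,0,0,-0.03]])

```text
time: 29.3
ee_pos: [0.5393, 0.1375, 0.1286]
tcp_rot: [0.514, 0.485, 0.515, -0.485]
force: [0.5, -0.5, -3.2]
width: 0.246
```

Call:
step_arm(steps=[[18,-4,0,-0.03],[18,-4,0,-0.03],[18,-4,0,-0.03],[18,-4,0,-0.03],[18,-4,0,-0.03],[18,-1,0,-0.005],[12,0,0,0],[6,0,-10,0],[0,0,-15,0],[0,0,0,0]])

```text
time: 30.3
ee_pos: [0.6616, 0.1162, 0.1005]
tcp_rot: [-0.475, -0.521, -0.477, 0.525]
force: [-0.5, 0.3, -3.9]
width: 0.249
```

Run:
```python
from h import *
o=obs();print(yaw(o))
u=np.array([-.092,-.996])
p,d,W,rs=barfit("scene",u);cv2.imwrite("pics/s16.png",cv2.resize(p[150:400,200:500,::-1],None,fx=2.5,fy=2.5))
```

```text
{'time': 30.3, 'ee_pos': [0.662, 0.116, 0.1], 'tcp_rot': [-0.475, -0.521, -0.477, 0.525], 'force': [-0.487, 0.265, -3.873], 'torque': [0.127, -0.025, -0.051], 'width': 0.249}
-5.322354593367333
scene -0.191 22 [0.66   0.1142 0.0903]
scene -0.171 108 [0.6655 0.0993 0.0908]
scene -0.151 115 [0.6641 0.0806 0.0926]
scene -0.131 142 [0.6613 0.0592 0.0925]
scene -0.111 109 [0.6591 0.041  0.0879]
scene -0.091 103 [0.6566 0.0214 0.0891]
scene -0.071 95 [0.6542 0.001  0.0912]
scene -0.051 112 [ 0.6528 -0.0187  0.0925]
scene -0.031 115 [ 0.6513 -0.0385  0.094 ]
scene -0.011 121 [ 0.6489 -0.0592  0.0947]
scene 0.009 115 [ 0.6461 -0.0784  0.0945]
scene 0.029 9 [ 0.6453 -0.0892  0.0946]
toe end s [0.0256 0.0277 0.0298]
```

View pics/s16.png

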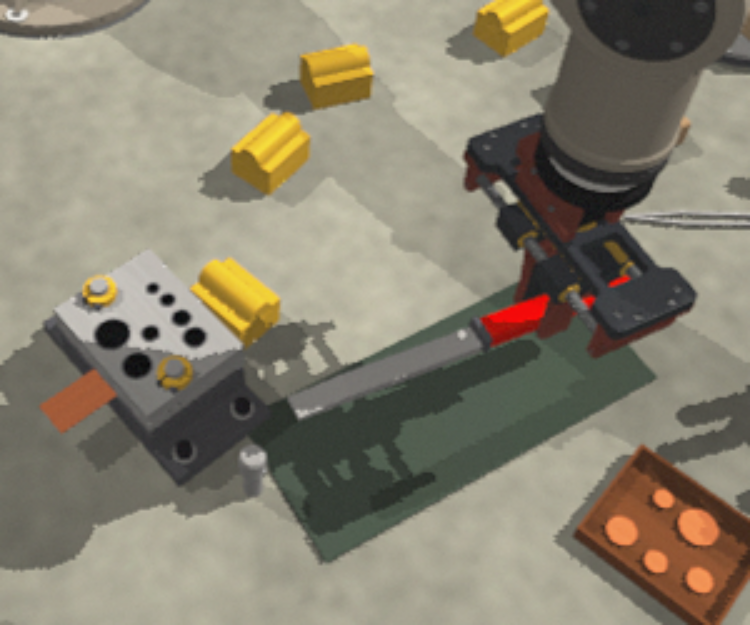

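Call:
step_arm(steps=[[0,2,-15,0],[0,3,-20,0],[0,0,-15,0],[0,0,-8,0],[0,0,-4,0],[0,0,0,0]])

```text
time: 31.0
ee_pos: [0.6642, 0.1216, 0.0423]
tcp_rot: [-0.476, -0.523, -0.476, 0.523]
force: [-0.2, -0.0, -3.2]
width: 0.244
```

Call:
step_arm(steps=[[0,0,0,0],[0,0,0,0],[0,0,-2,0],[0,0,-2,0],[0,0,-2,0],[0,0,-1.5,0],[0,0,-1.5,0],[0,0,-1,0],[0,0,0,0],[0,0,0,0]], newtons=5)

```text
time: 32.0
ee_pos: [0.6643, 0.1218, 0.0326]
tcp_rot: [-0.476, -0.523, -0.476, 0.523]
force: [-0.3, -0.1, -2.4]
width: 0.25
```

Run:
```python
from h import *
o=obs();print(yaw(o))
u=np.array([-.092,-.996])
p,d,W,rs=barfit("scene",u)
```

```text
{'time': 32.0, 'ee_pos': [0.664, 0.122, 0.033], 'tcp_rot': [-0.476, -0.523, -0.476, 0.523], 'force': [-0.312, -0.108, -2.425], 'torque': [0.077, -0.117, 0.0], 'width': 0.25}
-5.331048486962666
scene -0.251 21 [0.6814 0.1813 0.0214]
scene -0.191 54 [0.6646 0.1156 0.0212]
scene -0.171 116 [0.6694 0.1011 0.0206]
scene -0.151 122 [0.6664 0.0806 0.0206]
scene -0.131 130 [0.6633 0.0623 0.014 ]
scene -0.111 105 [0.6611 0.0409 0.0124]
scene -0.091 101 [0.6591 0.0211 0.0123]
scene -0.071 116 [0.6578 0.001  0.0116]
scene -0.051 117 [ 0.6556 -0.0195  0.0118]
scene -0.031 116 [ 0.6532 -0.0384  0.0115]
scene -0.011 114 [ 0.6514 -0.0585  0.0097]
scene 0.009 79 [ 0.6494 -0.0755  0.0079]
toe end s [0.0184 0.0209 0.024 ]
```

Call:
step_arm(steps=[[0,0,-1.5,0],[0,0,-1.5,0],[0,0,-1,0],[0,0,0,0],[0,0,0,0]])

```text
time: 32.6
ee_pos: [0.6644, 0.122, 0.0294]
tcp_rot: [0.476, 0.523, 0.476, -0.523]
force: [-2.5, -0.6, 5.8]
width: 0.25
```

Call:
step_arm(steps=[[0,0,0,0],[0,0,0,0],[0,0,0,0],[0,0,0,0],[0,0,0,0],[0,0,0,0],[0,0,0,0],[0,0,0,0]], jaw=1)

```text
time: 33.4
ee_pos: [0.6643, 0.1219, 0.0287]
tcp_rot: [0.476, 0.523, 0.476, -0.523]
force: [0.0, -0.3, -0.1]
width: 0.939
```

Call:
step_arm(steps=[[0,0,10,0],[0,0,20,0],[0,0,30,0],[0,0,40,0],[0,0,40,0],[0,0,40,0],[0,0,0,0]])

```text
time: 34.1
ee_pos: [0.6675, 0.1233, 0.2164]
tcp_rot: [0.478, 0.526, 0.474, -0.519]
force: [0.1, 0.9, 1.1]
width: 1.003
```

```bash
python3 lk.py 17
python3 - <<'E'
from h import *
for n in ["scene","top"]:
    p,d=cams.read_camera(n);cv2.imwrite(f"pics/{n}18.png",p[:,:,::-1]);W=cloud(n,d)
    for t in ["mat","bar","punch","fulcrum","brick","tweezers","hammer","bowl","ring"]:
        for r in spotter.outline_of(n,t)[:1]:
            P=W[r["region"]&(d>0)];print(n,t,round(r["conf"],2),np.round(r["uv"]),np.round(np.median(P,0),4),np.round(rect(P)[0]),np.round(rect(P)[1]),round(rect(P)[2],1))
E
```

```text
{'time': 34.1, 'ee_pos': [0.668, 0.123, 0.216], 'tcp_rot': [0.478, 0.526, 0.474, -0.519], 'force': [0.068, 0.916, 1.117], 'torque': [-0.005, -0.112, 0.03], 'width': 1.003}
-5.337873190605737
scene -0.096 52 [0.6745 0.1988 0.0178]
scene -0.076 103 [0.6757 0.1837 0.0185]
scene -0.056 103 [0.6749 0.1635 0.0187]
scene -0.036 111 [0.6726 0.1426 0.0188]
scene -0.016 112 [0.6701 0.1219 0.0186]
scene 0.004 120 [0.6687 0.1016 0.0188]
scene 0.024 118 [0.6671 0.0805 0.0186]
scene 0.044 126 [0.6636 0.0625 0.0126]
scene 0.064 99 [0.6617 0.0395 0.0114]
scene 0.084 107 [0.6596 0.0187 0.011 ]
scene 0.104 113 [ 0.6573 -0.0023  0.0109]
scene 0.124 113 [ 0.6548 -0.023   0.0111]
scene 0.144 125 [ 0.6535 -0.0442  0.0109]
scene 0.164 114 [ 0.6516 -0.0636  0.0093]
scene 0.184 54 [ 0.6504 -0.0792  0.0081]
toe end s [0.1883 0.1911 0.1955]
plate z 0.06747180467130191 762
ful ((503.4817199707031, -59.009185791015625), (62.315330505371094, 46.545494079589844), 15.694194793701172)
scene mat 0.95 [374. 316.] [0.671  0.0332 0.0033] [657.  45.] [322. 136.] 88.4
scene bar 0.76 [389. 307.] [0.6636 0.064  0.0136] [659
[... 542 characters left out ...]
 [0.6393 0.1254 0.0038] [654.  53.] [311. 130.] 88.9
top bar 0.67 [258. 188.] [0.6558 0.1495 0.0131] [590.  81.] [290. 202.] 75.7
top punch 0.41 [378. 244.] [ 0.5184 -0.1552  0.0681] [ 517. -152.] [120.  64.] 10.5
top fulcrum 0.78 [245. 326.] [0.3128 0.1567 0.0373] [314. 158.] [60. 46.] 76.9
top brick 0.83 [164. 250.] [0.4797 0.3744 0.0299] [482. 377.] [ 76. 115.] 82.7
top tweezers 0.71 [380. 241.] [ 0.519  -0.1544  0.0682] [ 467. -137.] [109. 272.] 70.8
top hammer 0.86 [482. 258.] [ 0.4959 -0.4155  0.0228] [ 490. -385.] [ 88. 251.] 26.4
top bowl 0.75 [471. 197.] [ 0.6428 -0.3824  0.0551] [ 654. -386.] [142. 137.] 14.9
top ring 0.57 [161. 244.] [0.5028 0.379  0.0357] [504. 380.] [9. 7.] 61.8
```

View pics/scene18.png

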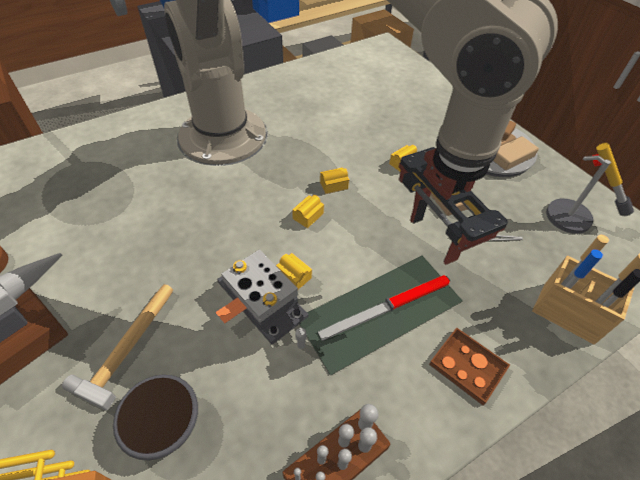

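View pics/top18.png

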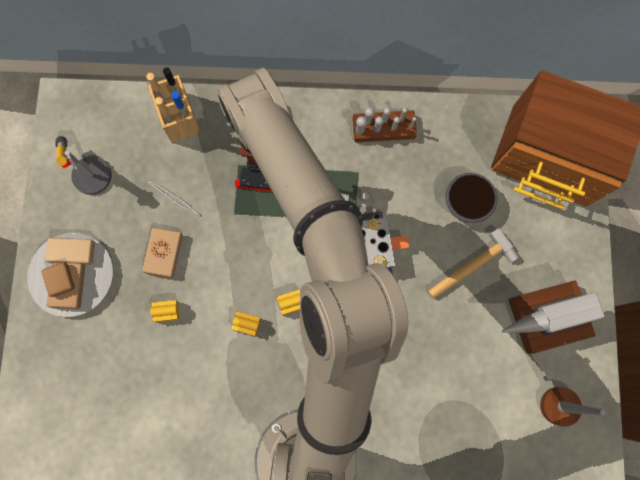

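Run:
```python
from h import *
from scipy import ndimage as nd
Z=[];C=None
for i in range(4):
    p,d=cams.read_camera("scene");Z.append(cloud("scene",d))
W=np.mean(Z,0);A=W.reshape(-1,3);C=p.reshape(-1,3).astype(int)
for cx,cy in ((.5655,-.141),(.474,-.158)):
    r=np.hypot(A[:,0]-cx-.002,A[:,1]-cy+.0)
    m=(r<.017)&(A[:,2]>.06)&(A[:,2]<.09);z=A[m];y=(C[m][:,0]-C[m][:,2]>80)
    print("yellow z hist",np.histogram(z[y][:,2]*1000,bins=np.arange(66,84,1))[0],"grey",np.histogram(z[~y][:,2]*1000,bins=np.arange(66,84,1))[0])
m=(C.max(1)-C.min(1)<30)&(C.min(1)>110)&(abs(A[:,0]-.518)<.03)&(abs(A[:,1]+.14)<.03)&(A[:,2]>.06)
print(np.histogram(A[m][:,2]*1000,bins=np.arange(60,84,1))[0])
```

```text
yellow z hist [ 0  0  1  0  0  1  1  1 13 41 13  0  0  0  0  0  0] grey [17 21 20  4  2  6  5  3  7 11 11  3  0  5 10 22  4]
yellow z hist [ 1  1  0  0  2  2  1  3 13 37 16  2  0  0  0  2  0] grey [18 37 14  4  2  1  3  3  7  3  1  2  2  4 16 16  0]
[  0   0   0   0   0   2 103 327 120   3   0   0   0   0   0   0   0   0
   0   0   0   0   0]
```

Collar tops read 75.5 mm and the plate 67.5 mm. The 8.0 mm difference equals the collar height, so there is no measurable gap. The bar lies flat, the block is in place and the gripper is clear.

```bash
python3 -c "
from h import *
obs();print(workorder.finish_job())"
```

```text
{'time': 35.4, 'ee_pos': [0.664, 0.122, 0.209], 'tcp_rot': [0.476, 0.523, 0.476, -0.523], 'force': [0.487, 0.372, -0.437], 'torque': [-0.059, -0.085, 0.029], 'width': 1.0}
the job is handed in; nothing more can be done
None
```

I levered the plate up to the stop collars with the bar alone and handed the job in at about 35 s of the 64 s allowed. No verdict was reported.

**What I did:** I tipped the bar up about 11° with its toe still on the mat and slid it in over the fulcrum block farthest to the robot's right. It went in until the toe met the slot's back wall, and I backed off about 1.5 mm before levering. The plate rose with the handle force steady at about 12–15 N, creeping to 15–16 N near the end. I stopped when the force reached 18.3 N and the handle almost stopped moving. Then I unloaded the bar, drew it out and laid it on the mat.

**Last checks:**
- **Plate:** it is about 8.4 mm up. The collar tops measure 8.0 mm above it, which is the collar height, so there is no measurable gap. The depth picture is only good to a few tenths of a millimetre.
- **Bar:** it lies flat, with its middle about 15 mm along from the mat's middle.
- **Fulcrum block:** it is upright and within about 1 mm of where it started.
- **Bystanders:** all look undisturbed in the final pictures.

**Less certain:**
- **Bar force on the disc cutter:** I could only estimate it from the wrist force. The peak was about 60–65 N, under the 70 N limit.
- **Network errors:** in the last views the networks mistook a few things, for example reporting the punch and tweezers on the die. I judged those by eye.

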